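# Let down the tank-lid hoist winch

## Task

The lid-hoist winch on the bench is still under spring tension. Flick its pawl lever fully over to the off side, then take the crank: wind it on just enough for the trapped pawl to spring clear of the ratchet wheel, and ease the drum slowly back by the crank, over five seconds or more, never letting it run or drop even the last bit, until its lug rests gently on the stop pin. Don't force the lever or the stop, let go of everything at the end, and leave the other things on the bench alone.

Things in the scene. Friction and masses are not known exactly. Their poses are not given: they have to be found in the camera images.
- winch: hand winch fixed flat on a grey plate, 220 x 250 x 8 mm (x -105 to 115, y -103 to 147 mm). Origin on the table under the vertical drum axis; pawl at its +y side. From the bottom: ratchet wheel (118 mm across, 16 saw teeth, 12 to 22 mm above the table), spool with a 96 mm flange (top at 52 mm), crank arm (top at 80 mm, hub nut to 86 mm)
- drum_axis (a point): point on the vertical drum axis, 80 mm above the table. A coil spring in the drum always drives it clockwise seen from above (unwinding) with 0.4 to 0.6 N m, that is 5.5 to 8 N at the knob; friction is about 0.04 N m. Winding on is anticlockwise
- drum (a joint): drum and crank angle, rad; grows anticlockwise seen from above (winding). It starts near 1.95, held by the pawl. Crank direction in the winch frame = 4.0 + this value (anticlockwise from its x axis); lug direction = 2.43 + this value. The lug meets the pin somewhere between 0 and 1.3
- knob_centre (a point): centre of the crank's knob, a black upright round grip 26 mm across and 40 mm high (81 to 121 mm above the table), 75 mm from the drum axis. It spins freely on its own vertical pin, so a hand that holds it need not turn with the crank; it rises freely from the crank arm with nothing above it
- lever: pawl lever, a flat dark bar 10 mm wide lying 24 to 28 mm above the table. Origin at its vertical pivot pin, at x = 65, y = 70 mm in the winch frame; its y axis points along the bar to the tab. On: its axes are parallel to the winch's. Off (fully over, end stop): turned 0.45 rad clockwise from above. Friction keeps it where it is left; 2 to 4 N at the tab move it
- lever_tab (a point): middle of the upright tab at the end of the pawl lever: dark steel plate 6 mm thick (lever x) by 16 mm (lever y), from 28 to 72 mm above the table, 60 mm from the pivot; point 48 mm above the table. Pushing it towards the winch's +x (about 26 mm) switches the pawl off
- pawl (a joint): angle of the pawl on its lever, rad, against a light spring, growing outward from the wheel: about 0 with the lever on and the pawl in a tooth; about -0.44 with the lever off but the pawl still trapped under the loaded tooth; -0.2 with the lever off and the pawl sprung clear
- pawl_tip (a point): nose of the pawl, 22 mm above the table: about 55 mm from the drum axis when in a tooth, about 69 mm when clear. With the lever off it stays trapped by the loaded undercut tooth until the drum is wound on by about 0.06 rad, then springs clear and stays clear
- stop: stop at the winch's -x side: dark steel arc foot on the base plate with one upright steel pin, 12 mm in diameter, top 60 mm above the table, 66 mm from the drum axis. Origin on the table at the drum axis. The pin is clamped tight somewhere between 0 and 1.0 rad anticlockwise of this body's x axis, differently each time; its place is not measured: it must be seen or felt
- lug (a point): middle of the drum's lug, a flat steel finger 12 mm wide sticking out of the flange to 74 mm from the axis; point 66 mm from the axis, 50 mm above the table. Unwinding brings it clockwise against the stop pin, 12 mm between centre lines when they touch, 0.18 rad about the axis; the drum spring then keeps it there with about 6 N and the crank no longer pushes on the hand
- union_mid (a point): bystander: steel pipe union, 40 mm wide, 24 mm high, on the base plate; point at its centre
- wrench_mid (a point): bystander: steel wrench, 160 mm long, lying by the plate; point on its handle
- bung_mid (a point): bystander: black rubber bung, 44 mm wide, 35 mm high, beside the winch; point at its centre
- bottle_a: bystander: full green bottle, 74 mm wide, 300 mm high, at the left; origin under its base
- bottle_b: bystander: full amber bottle, 74 mm wide, 310 mm high, at the left; origin under its base
- jar: bystander: tall glass test jar, 60 mm wide, 170 mm high, at the left far side; origin under its base
- notebook: bystander: notebook, 150 x 210 x 16 mm, at the right; origin under its middle

How it is judged:
By the outcome, as a careful person would: the job done as asked, in the order asked, and still so for the second after the job is handed in, with the robot touching nothing.
It also fails if it takes over 64 s, if anything falls off the work surface, if the arm or the gripper's body presses on something with over 40 N, if the wrist force passes 120 N, or if a joint passes its speed limit or range.

## Robot

A 6-joint arm with a two-finger parallel gripper is mounted at the origin on the work surface. World frame = base frame: x ahead of the robot, y to its left, z up, the work surface at z = 0. Lengths are in mm, angles in rad, forces in N, time in s.
With the tool pointing down it reaches from about 350 to 775 mm from the base axis. Payload 7.3 kg.
Tool frame: the origin (TCP) lies between the finger pads; the fingertips stand 17 mm ahead of it and the grasp point (between the pads) lies 2 mm behind it; z points along the fingers, y is the direction in which the jaws open and shut (so a half turn about z gives the same grasp; the last joint's range is limited). The gripper opens to 92 mm and grips with 3 to 60 N. Pads are 19 mm wide; open, the fingers measure 130 mm over their backs; the gripper's body (75 mm by 190 mm) begins 47 mm behind the grasp point.
Start: joints at [-1.33, 0.342, 1.524, -0, 1.275, -0.146], TCP at [198.068, -486.226, 206.941] pointing down, gripper open.
Joint ranges: [-2.53, 2.53], [-0.77, 2.02], [0.04, 2.7], [-1, 4.14], [0.28, 2.66], [-3.11, 3.11]. Speed limits (rad/s): [2.57, 2.57, 3.14, 3.14, 3.14, 3.14].

## Interface

Orientations are given as [roll, pitch, yaw] about the fixed x, y, z axes, in that order (R = Rz(yaw) Ry(pitch) Rx(roll)).
In Python, from plant import get_obs, capture, get_calibration, close_job gives the robot as it stands.
- The arm moves only by the tool carry_out, never from a script. Its argument "moves" is one flat list of numbers, 7 for each row, row after row: the shift along the tool's x, y, z normalised to -1 to 1, where 1 is 40 cm, then the turn, a rotation vector about the tool's x, y, z normalised to -1 to 1, where 1 is 30 degrees, then the opening, from 0 (shut) to 1 (fully open). A call has exactly 8 rows; each row is the pose to reach, as a shift and turn from the pose measured when the call began, along the tool's axes at that moment; what a row does not reach only later rows make up. A row lasts 1/10 s, in which the tool goes at most 50 mm and 8.59 degrees, less where a joint would pass 70% of its speed; a pose out of reach is approached as far as the arm can. A call with a number of a shift or a turn outside -1 to 1 is refused whole. A call with a gripper value outside its range is refused whole. The fingers move at their own pace and stop on an object; the grip force is fixed at half the most. Time passes only in rows, so rows that repeat a pose let the fingers close, or fill a call up. It gives the time, the measured TCP pose, the force and the opening at its end, in the units of the state.
- get_obs(): the state, without advancing time (a new reading comes with each control period).
- capture(name): name is "side" or "top"; returns the picture (420x560x3 uint8, red, green, blue); there is no depth.
- get_calibration(name): a dict with "vfov" (degrees; the focal length in pixels is half the picture's height over the tangent of half this angle, whatever the lens; pixels are square), "cx", "cy" (the principal point, pixels), "cam_to_world" (4x4, takes a point from camera to world coordinates). Camera axes: x right, y up, looking along -z (the intrinsics and any distortion apply to the point x, -y, -z); pixel columns grow to the right and rows downward; lengths in mm; the calibration is good to about 2 mm. A picture is of the moment at which its call begins. get_calibration takes no time and is no camera call.
- close_job(): hands the job in, once; it reports no verdict.
The state is a dict: "time": time; "joint_positions": joint angles; "dq": joint speeds; "tau": joint torques, N m; "tool_pos": TCP position; "tcp_rot": TCP orientation; "contact_force": force on the tool from outside, world axes, zero at the start; "moment": the same for the moment, N m; "grip_width": finger opening in mm.
Only numpy, scipy, OpenCV 4.12 (cv2) and the standard library are available. Lean on these libraries where they do the work, as an engineer would, in place of code of your own. Each camera call takes 0.05 s, during which the arm holds its last target.

## Working session

There is one attempt and no reset: what is moved stays moved. The work goes in short steps, Python scripts to look and compute and a tool call to move; the robot and the scene stay as the last step left them, time stands still between calls to the robot, and variables do not carry over. Pictures are saved under pics/ and viewed, and the job is handed in when it is done.

Besides the shell and the picture viewer there is one more tool, called after "Request:" as name(argument=value, ...), one argument or row to a line, values as JSON. carry_out: Moves the arm, as the interface text tells. Scaled input: -1 to 1 covers 40 cm each way for a shift and 30 degrees each way for a turn. Its arguments: {"type":"object","properties":{"moves":{"type":"array","items":{"type":"number"}}},"required":["moves"]}

```bash
ls; mkdir -p pics; python3 - <<'E'
from plant import *
import cv2
for n in("side","top"):
    im=capture(n); cv2.imwrite(f"pics/{n}0.png",im[:,:,::-1]); print(n,get_calibration(n))
print(get_obs())
E
```

```text
pics
side {'vfov': 44.62622436419545, 'cx': 281.43771129931184, 'cy': 205.85817435332245, 'cam_to_world': array([[-8.36715202e-01,  2.99413742e-01, -4.58540164e-01,
        -9.06329538e+01],
       [-5.47637200e-01, -4.55809503e-01,  7.01663163e-01,
         1.04427193e+03],
       [ 1.08062890e-03,  8.38205887e-01,  5.45352844e-01,
         8.95834809e+02],
       [ 0.00000000e+00,  0.00000000e+00,  0.00000000e+00,
         1.00000000e+00]])}
top {'vfov': 43.00623112971999, 'cx': 277.9836071839923, 'cy': 211.30929359004588, 'cam_to_world': array([[-2.35595452e-02,  9.96462379e-01, -8.06701582e-02,
         4.90796767e+02],
       [-9.99721584e-01, -2.33773695e-02,  3.20213303e-03,
        -6.58411446e+00],
       [ 1.30494900e-03,  8.07231391e-02,  9.96735708e-01,
         1.43279331e+03],
       [ 0.00000000e+00,  0.00000000e+00,  0.00000000e+00,
         1.00000000e+00]])}
{'time': 0.1, 'joint_positions': array([-1.32999874e+00,  3.42665846e-01,  1.52493164e+00, -2.89733298e-06,
        1.27535746e+00, -1.45980952e-01]), 'dq': array([-2.22989508e-05, -1.63857700e-03, -2.80523182e-03, -7.19201211e-04,
       -1.13310999e-03,  2.14036302e-05]), 'tau': array([ 1.66164737e-03, -4.32005882e+01, -2.44694191e+01,  7.20251631e-02,
        5.26625512e-02, -4.25681242e-05]), 'tool_pos': array([ 197.97063376, -485.83134608,  206.30427618]), 'tcp_rot': array([-3.14024445e+00, -1.95422277e-04,  3.86779253e-01]), 'contact_force': array([ 0.38742697,  0.15689309, -0.17785847]), 'moment': array([-0.00599012,  0.05848452,  0.04125507]), 'grip_width': 91.57008166233774}
```

View pics/top0.png

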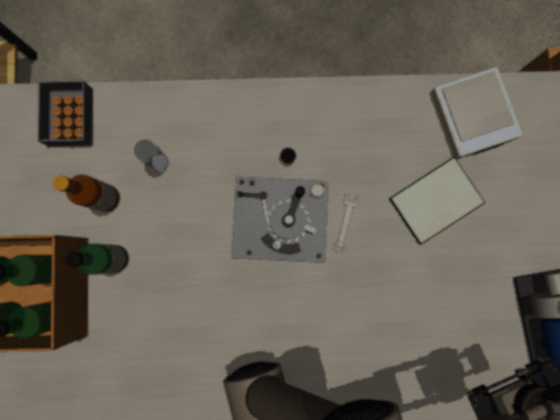

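View pics/side0.png

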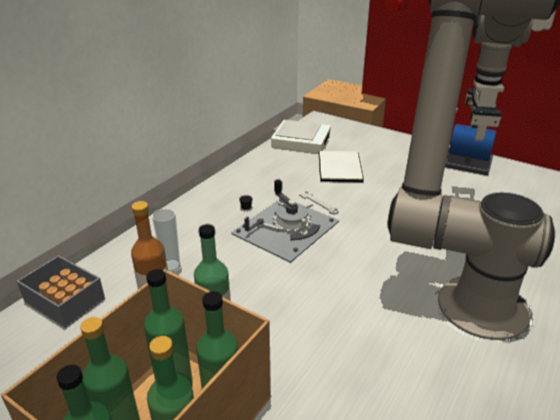

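```bash
cat > h.py <<'E'
import numpy as np, cv2
from plant import *
def K(n):
    c=get_calibration(n); f=210/np.tan(np.radians(c['vfov'])/2); return f,c['cx'],c['cy'],np.array(c['cam_to_world'])
def px(n,u,v,z):
    f,cx,cy,T=K(n); d=T[:3,:3]@np.array([(u-cx)/f,-(v-cy)/f,-1]); o=T[:3,3]; return o+d*(z-o[2])/d[2]
def pr(n,p):
    f,cx,cy,T=K(n); q=T[:3,:3].T@(np.asarray(p,float)-T[:3,3]); return np.array([cx+f*q[0]/-q[2], cy-f*q[1]/-q[2]])
def crop(n,name,x0,y0,x1,y1,s,draw=()):
    im=capture(n)[:,:,::-1]; c=cv2.resize(im[y0:y1,x0:x1],None,fx=s,fy=s,interpolation=cv2.INTER_CUBIC)
    for p,col in draw:
        u=pr(n,p); cv2.circle(c,(int((u[0]-x0+.5)*s),int((u[1]-y0+.5)*s)),2,col,-1)
    cv2.imwrite(f"pics/{name}.png",c)
E
python3 - <<'E'
from h import *
crop("top","t1",222,140,362,270,5)
crop("side","s1",225,170,345,265,6)
E
```

```text
(no output)
```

View pics/t1.png

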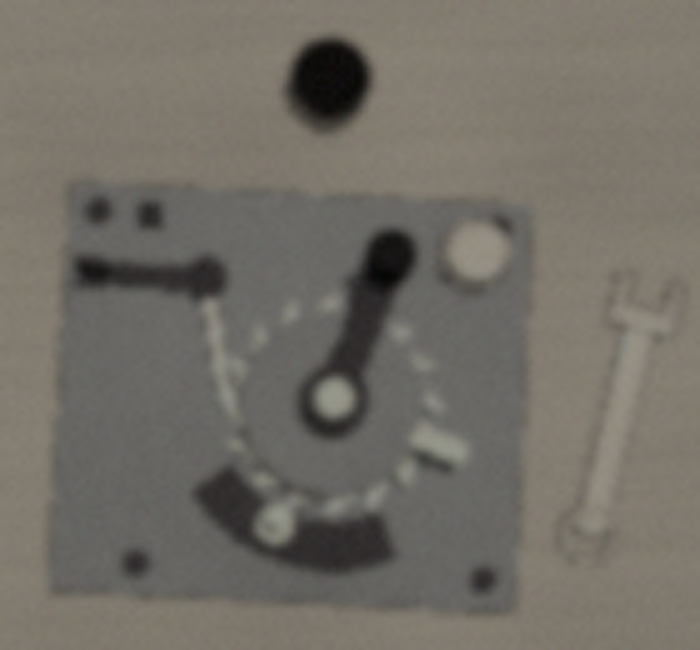

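View pics/s1.png

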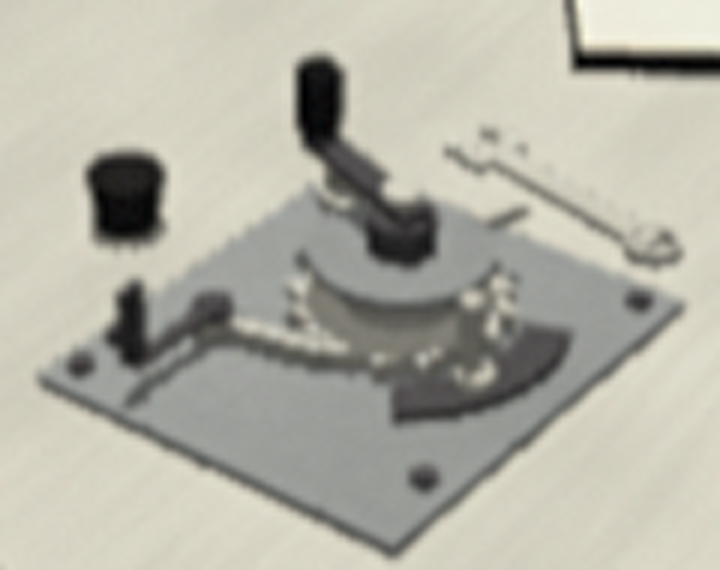

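```bash
python3 - <<'E'
from h import *
P=lambda u,v,z:px("top",222+u/5-.4,140+v/5-.4,z)
S=lambda u,v,z:px("side",225+u/6-.4,170+v/6-.4,z)
C={'TL':(70,185),'TR':(530,205),'BL':(52,592),'BR':(515,612)}
L={'TL':(115,147),'TR':(115,-103),'BL':(-105,147),'BR':(-105,-103)}
W=np.array([P(*C[k],8)[:2] for k in C]); l=np.array([L[k] for k in C],float)
SC={'TL':(42,378),'TR':(320,185),'BL':(395,552),'BR':(683,303)}
W2=np.array([S(*SC[k],8)[:2] for k in SC]);print(W,W2)
def fit(l,W):
    a=l@np.array([1,1j]);b=W@np.array([1,1j]);am,bm=a.mean(),b.mean()
    t=np.angle(np.sum((b-bm)*np.conj(a-am)));o=bm-am*np.exp(1j*t);print(t,o, abs(a*np.exp(1j*t)+o-b));return t,o
t,o=fit(l,W);fit(l,W2)
for n,q in dict(hub=(333,398,86),knob=(392,250,121),tab=(95,270,72),pivot=(210,275,30),lug=(440,447,50),pin=(275,522,60),union=(477,250,32)).items():
    p=P(*q);w=(p[0]+1j*p[1]-o)*np.exp(-1j*t);print(n,p.round(1),w.round(1),abs(w).round(1),np.angle(w))
for n,q in dict(hub=(405,212,86),knob=(320,65,121),tab=(130,290,72),pin=(475,372,60)).items():
    p=S(*q);w=(p[0]+1j*p[1]-o)*np.exp(-1j*t);print(n,p.round(1),w.round(1),abs(w).round(1),np.angle(w))
E
```

```text
[[ 702.63702892  100.84880336]
 [ 685.97465035 -146.7799346 ]
 [ 484.29350001  114.17788699]
 [ 467.8808665  -132.01086388]] [[ 699.45147257  103.34026012]
 [ 682.96229447 -118.73236797]
 [ 482.82813507  121.58228199]
 [ 466.85306419 -126.8485109 ]]
-0.06574694244712269 (578.7619233180676-37.564996963944004j) [0.89107912 1.35848298 1.94848462 1.57745316]
-0.04856348931667789 (576.9616595839902-26.89592473722051j) [11.01877189 17.06780174  4.98803024  2.18357614]
hub [579.2 -36.3  86. ] (0.3+1.3j) 1.3 1.3368937749508438
knob [649.6 -66.6 121. ] (72.6-24.3j) 76.6 -0.32306838703549795
tab [648.8  83.9  72. ] (61.9+125.8j) 140.2 1.1136737978349687
pivot [649.6  25.9  30. ] (66.5+68j) 95.1 0.7966101545139459
lug [554.7 -92.   50. ] (-20.4-55.9j) 59.5 -1.9209092665588474
pin [517.7  -5.5  60. ] (-63.1+28j) 69.0 2.723283075642418
union [ 659.4 -115.6   32. ] (85.5-72.6j) 112.2 -0.7037526946254562
hub [567.1 -18.8  86. ] (-12.9+17.9j) 22.1 2.1954161307424833
knob [646.4 -64.1 121. ] (69.3-22.1j) 72.7 -0.3084134134637009
tab [651.3  92.1  72. ] (63.8+134.1j) 148.5 1.1267135251622549
pin [488.4  44.6  60. ] (-95.6+76j) 122.1 2.469534503412404
```

```bash
cat >> h.py <<'E'
from scipy.spatial.transform import Rotation as R
O=np.array([578.9,-37.0]); TH=-0.066
def w2(x,y):
    c,s=np.cos(TH),np.sin(TH); return O+np.array([c*x-s*y,s*x+c*y])
def rows(targets,yaw=None):
    """targets: list of world xyz; prints rows shift + turn"""
    o=get_obs(); Rm=R.from_euler('xyz',o['tcp_rot'])
    y0=o['tcp_rot'][2]
    for i,t in enumerate(targets):
        d=Rm.inv().apply(np.asarray(t)-o['tool_pos'])/400
        rv=np.zeros(3)
        if yaw is not None:
            yy=yaw if np.isscalar(yaw) else yaw[i]
            rv=(Rm.inv()*R.from_euler('xyz',[np.pi,0,yy])).as_rotvec()/np.radians(30)
        print(d.round(4).tolist(),rv.round(3).tolist())
def st():
    o=get_obs(); print('t',round(o['time'],2),'p',o['tool_pos'].round(2),'rot',o['tcp_rot'].round(4),'F',o['contact_force'].round(2),'M',o['moment'].round(2),'w',round(o['grip_width'],1)); return o
E
python3 - <<'E'
from h import *
p=w2(15,128);print(p,w2(65,130),w2(91,124))
rows([[p[0],p[1],160],[400,-213,180]],1.505)
E
```

```text
[602.30920995  89.73203577] [652.33225366  88.43007663] [677.87993365  80.72838543]
[1.479, -0.9514, 0.1174] [-0.001, -0.001, -2.135]
[0.7251, -0.4414, 0.0668] [-0.001, -0.001, -2.135]
```

Request:
carry_out(
  moves=[0.05,-0.03,0.005,0,0,-0.1,0,0.14,-0.085,0.015,0,0,-0.25,0,0.24,-0.145,0.025,0,0,-0.4,0,0.34,-0.205,0.035,0,0,-0.55,0,0.44,-0.265,0.045,0,0,-0.7,0,0.54,-0.325,0.05,0,0,-0.85,0,0.64,-0.39,0.06,0,0,-0.95,0,0.72,-0.44,0.066,0,0,-1,0],
)

```text
time: 1.0
tool_pos: [399.1, -212.0, 180.1]
tcp_rot: [-3.141, -0.001, 0.913]
contact_force: [0.5, 0.4, 0.8]
grip_width: 32.2
```

```bash
python3 - <<'E'
from h import *
st(); p=w2(15,128)
rows([[p[0],p[1],160]],1.505)
E
```

```text
t 1.0 p [ 399.15 -211.98  180.09] rot [-3.1405e+00 -9.0000e-04  9.1310e-01] F [0.46 0.41 0.78] M [-0.04 -0.11  0.03] w 32.2
[0.9074, -0.0591, 0.0511] [-0.002, -0.002, -1.13]
```

Request:
carry_out(
  moves=[0.1,-0.006,0.005,0,0,-0.15,0,0.22,-0.014,0.01,0,0,-0.3,0,0.34,-0.022,0.02,0,0,-0.45,0,0.46,-0.03,0.025,0,0,-0.6,0,0.58,-0.038,0.03,0,0,-0.75,0,0.7,-0.046,0.04,0,0,-0.9,0,0.82,-0.053,0.046,0,0,-1,0,0.907,-0.059,0.051,0,0,-1,0],
)

```text
time: 1.8
tool_pos: [603.2, 92.4, 159.5]
tcp_rot: [-3.141, -0.002, 1.44]
contact_force: [0.5, -0.8, 1.2]
grip_width: 0.5
```

```bash
python3 - <<'E'
from h import *
st(); p=w2(15,128)
rows([[p[0],p[1],140],[p[0],p[1],62]],1.505)
crop("top","t2",222,140,362,270,5)
crop("side","s2",205,120,345,265,5)
E
```

```text
t 1.8 p [603.22  92.38 159.47] rot [-3.1409e+00 -1.6000e-03  1.4397e+00] F [ 0.47 -0.82  1.22] M [-0.07 -0.11  0.03] w 0.5
[-0.007, -0.0014, 0.0487] [-0.001, -0.003, -0.125]
[-0.0073, -0.0012, 0.2437] [-0.001, -0.003, -0.125]
```

View pics/s2.png

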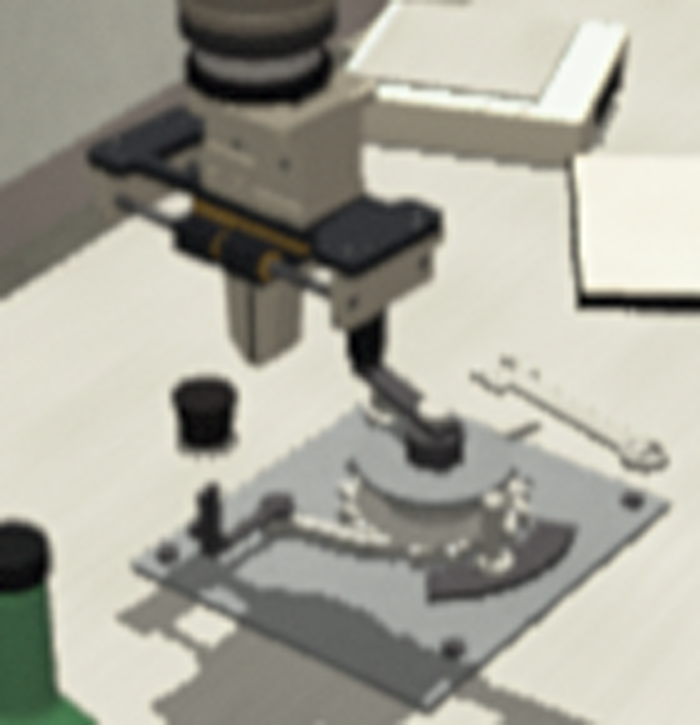

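Request:
carry_out(
  moves=[-0.002,0,0.02,0,0,-0.03,0,-0.004,0,0.06,0,0,-0.06,0,-0.006,-0.001,0.1,0,0,-0.09,0,-0.007,-0.001,0.14,0,0,-0.125,0,-0.007,-0.001,0.18,0,0,-0.125,0,-0.007,-0.001,0.22,0,0,-0.125,0,-0.007,-0.001,0.24,0,0,-0.125,0,-0.007,-0.001,0.244,0,0,-0.125,0],
)

```text
time: 2.7
tool_pos: [601.5, 90.0, 60.1]
tcp_rot: [-3.138, -0.002, 1.505]
contact_force: [-0.3, 0.2, -0.5]
grip_width: 0.4
```

```bash
python3 - <<'E'
from h import *
st()
crop("top","t3",222,140,362,270,5)
crop("side","s3",205,120,345,265,5)
E
```

```text
t 2.7 p [601.52  89.97  60.08] rot [-3.1384e+00 -2.0000e-03  1.5055e+00] F [-0.28  0.18 -0.5 ] M [ 0.01 -0.08  0.03] w 0.4
```

View pics/s3.png

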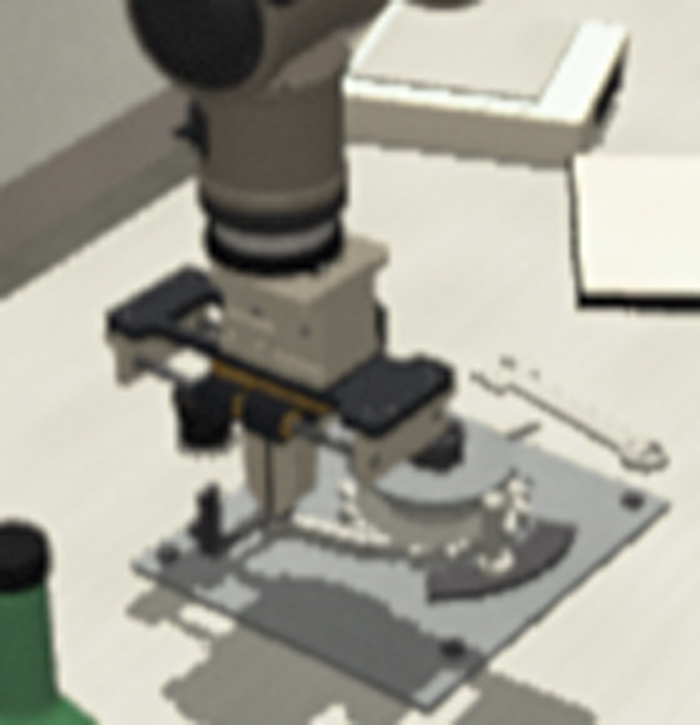

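View pics/t3.png

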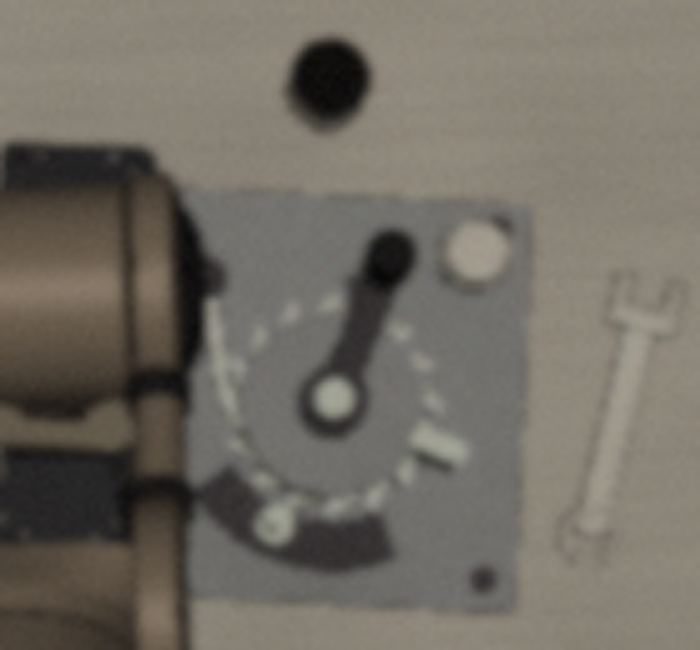

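Request:
carry_out(
  moves=[0,0.015,0,0,0,0,0,0,0.03,0,0,0,0,0,0,0.045,0,0,0,0,0,0,0.055,0,0,0,0,0,0,0.065,0,0,0,0,0,0,0.075,0,0,0,0,0,0,0.085,0,0,0,0,0,0,0.095,0,0,0,0,0],
)

```text
time: 3.6
tool_pos: [640.8, 88.0, 61.3]
tcp_rot: [-3.141, -0.002, 1.506]
contact_force: [0.1, -0.4, 0.9]
grip_width: 0.7
```

```bash
python3 - <<'E'
from h import *
st()
crop("side","s4",205,120,345,265,5)
E
```

```text
t 3.6 p [640.77  87.96  61.34] rot [-3.1408e+00 -2.3000e-03  1.5059e+00] F [ 0.08 -0.41  0.86] M [-0.05 -0.08 -0.02] w 0.7
```

View pics/s4.png

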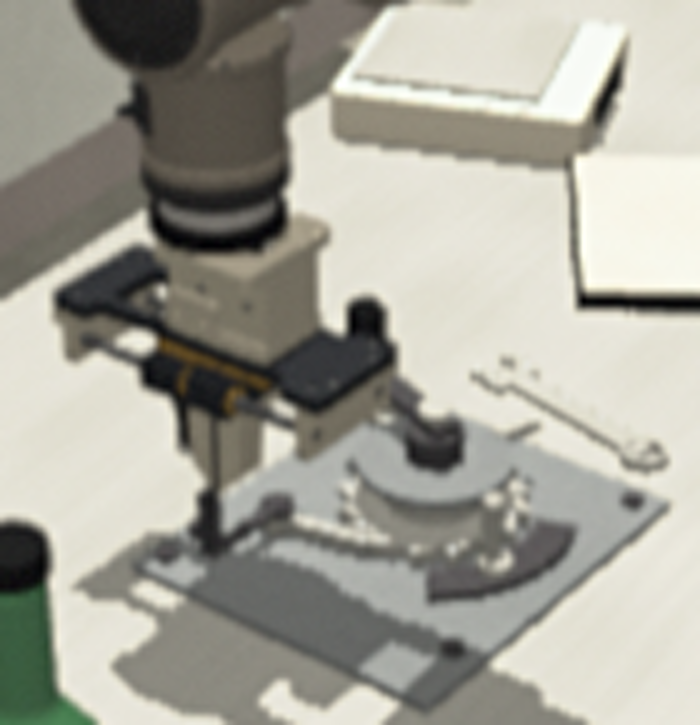

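```bash
python3 - <<'E'
from h import *
p=w2(65,130)
d=[((p[0],p[1],z),(0,0,255)) for z in(28,72)]
o=get_obs()['tool_pos']; 
d+=[((o[0],o[1],o[2]+z),(0,255,0)) for z in(-17,0,20)]
c,s=np.cos(TH),np.sin(TH)
for dx in(-19,19):
  for dy in (-9.5,9.5): d+=[((o[0]+c*dx-s*dy,o[1]+s*dx+c*dy,o[2]-17),(255,255,0))]
crop("side","s5",225,180,305,250,10,d)
im=cv2.imread("pics/s5.png");print(im.shape)
E
```

```text
(700, 800, 3)
```

View pics/s5.png

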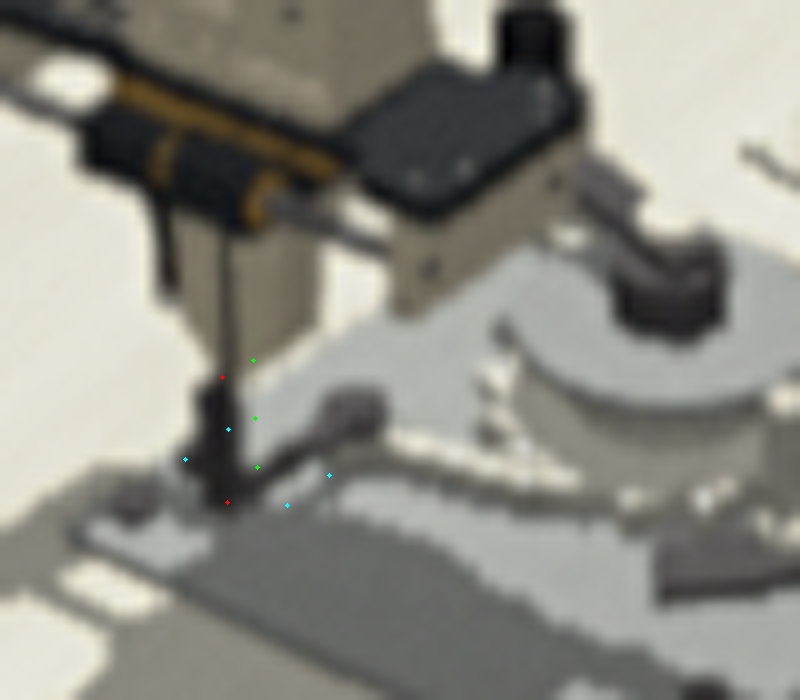

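```bash
python3 - <<'E'
from h import *
d=[]
def W(x,y,z,c): d.append(((*w2(x,y),z),c))
W(0,0,86,(0,0,255)); W(65,70,28,(0,0,255));W(65,130,72,(0,0,255));W(75*np.cos(-.333),75*np.sin(-.333),121,(0,0,255))
for x in(-105,115):
  for y in(-103,147): W(x,y,8,(0,255,0))
W(66*np.cos(2.74),66*np.sin(2.74),60,(255,0,255))
W(66*np.cos(-1.903),66*np.sin(-1.903),52,(255,0,255))
c=cv2.imread("pics/side0.png")
print(get_calibration("side").keys())
x0,y0,s=215,160,5
k=cv2.resize(c[y0:270,x0:350],None,fx=s,fy=s,interpolation=cv2.INTER_CUBIC)
for p,col in d:
    u=pr("side",p); cv2.circle(k,(int((u[0]-x0+.5)*s),int((u[1]-y0+.5)*s)),3,col,-1)
cv2.imwrite("pics/s6.png",k)
c=cv2.imread("pics/top0.png")
x0,y0,s=222,140,5
k=cv2.resize(c[y0:270,x0:362],None,fx=s,fy=s,interpolation=cv2.INTER_CUBIC)
for p,col in d:
    u=pr("top",p); cv2.circle(k,(int((u[0]-x0+.5)*s),int((u[1]-y0+.5)*s)),3,col,-1)
cv2.imwrite("pics/t6.png",k)
E
```

```text
dict_keys(['vfov', 'cx', 'cy', 'cam_to_world'])
```

View pics/s6.png

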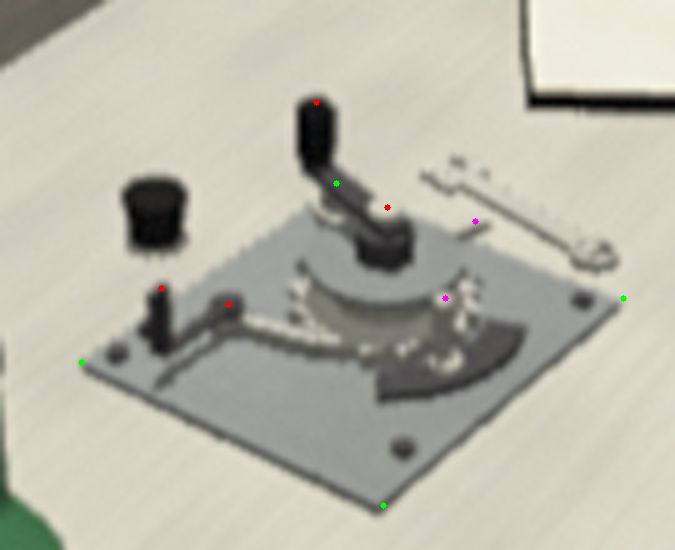

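View pics/t6.png

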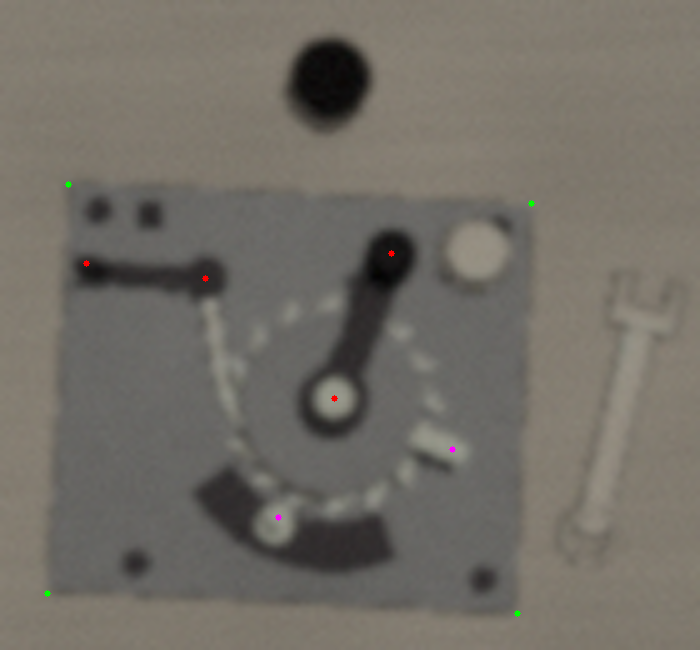

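```bash
python3 - <<'E'
from h import *
for f,o,n in(("s3",(601.5,90,60.1),"a"),("s2",(603.2,92.4,159.5),"b"),("s4",(640.8,88,61.3),"c")):
    k=cv2.imread(f"pics/{f}.png")
    c,s=np.cos(TH),np.sin(TH)
    for z,col in((-17,(0,0,255)),(0,(0,255,0)),(20,(255,0,0)),(45,(255,0,255))):
        u=pr("side",(o[0],o[1],o[2]+z)); cv2.circle(k,(int((u[0]-205+.5)*5),int((u[1]-120+.5)*5)),3,col,-1)
    cv2.imwrite(f"pics/p{n}.png",k[200:600,50:450])
    print(n)
a=[cv2.imread(f"pics/p{n}.png") for n in "abc"]
cv2.imwrite("pics/pp.png",cv2.resize(np.hstack(a),None,fx=.66,fy=.66))
E
```

```text
a
b
c
```

View pics/pp.png

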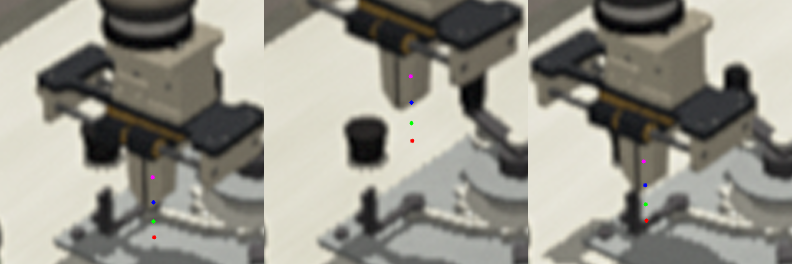

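```bash
python3 - <<'E'
from h import *
print(pr("top",(198,-486,207)),pr("top",(198,-486,190)))
c=cv2.imread("pics/side0.png");x0,y0,s=420,40,6
k=cv2.resize(c[y0:y0+150,x0:560],None,fx=4,fy=4,interpolation=cv2.INTER_CUBIC)
for z,col in((-17,(0,0,255)),(0,(0,255,0)),(20,(255,0,0)),(45,(255,0,255))):
    u=pr("side",(198,-486,206.3+z)); cv2.circle(k,(int((u[0]-x0+.5)*4),int((u[1]-y0+.5)*4)),3,col,-1)
cv2.imwrite("pics/s7.png",k)
c=cv2.imread("pics/top0.png");x0,y0=440,250
k=cv2.resize(c[y0:,x0:],None,fx=4,fy=4,interpolation=cv2.INTER_CUBIC)
for z,col in((-17,(0,0,255)),(0,(0,255,0)),(20,(255,0,0)),(45,(255,0,255))):
    u=pr("top",(198,-486,206.3+z)); cv2.circle(k,(int((u[0]-x0+.5)*4),int((u[1]-y0+.5)*4)),3,col,-1)
cv2.imwrite("pics/t7.png",k)
E
```

```text
[493.28340384 379.9230081 ] [490.27516913 378.175917  ]
```

View pics/s7.png

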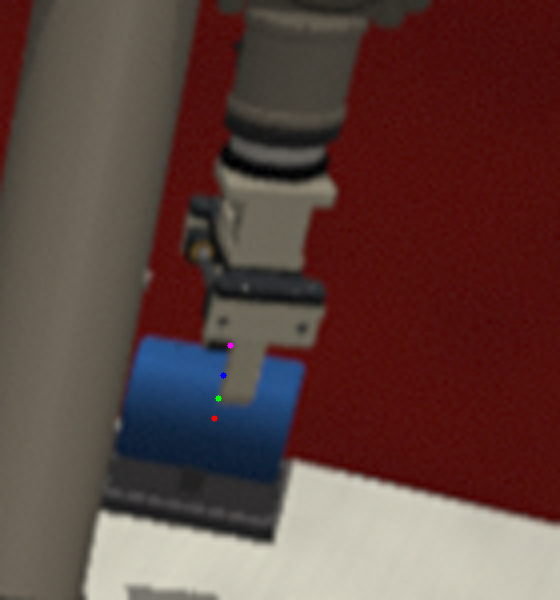

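View pics/t7.png

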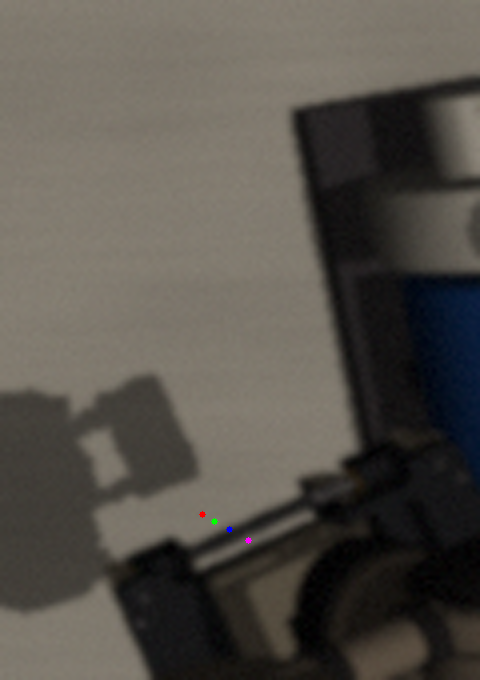

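```bash
python3 - <<'E'
from h import *
for z in (110,130,150,170): print(z,px("top",222+60/5,140+342/5-.4,z))
crop("top","t8",180,100,340,260,5)
c=cv2.imread("pics/s5.png")
o=np.array([640.8,88,61.3])
x0,y0,s=225,170,7
im=capture("side")[:,:,::-1]
crs=[]
for dz in(0,30,45):
    k=cv2.resize(im[y0:y0+75,x0:x0+55],None,fx=s,fy=s,interpolation=cv2.INTER_CUBIC)
    c_,s_=np.cos(TH),np.sin(TH)
    def q(dx,dy,z):
        u=pr("side",(o[0]+c_*dx-s_*dy,o[1]+s_*dx+c_*dy,o[2]+z+dz)); return (int((u[0]-x0+.5)*s),int((u[1]-y0+.5)*s))
    B=[(-19,-9.5),(19,-9.5),(19,9.5),(-19,9.5)]
    for z in(-17,49):
        cv2.polylines(k,[np.array([q(*b,z) for b in B])],True,(0,0,255),1)
    for b in B: cv2.line(k,q(*b,-17),q(*b,49),(0,255,0),1)
    crs.append(k)
cv2.imwrite("pics/s8.png",cv2.resize(np.hstack(crs),None,fx=.69,fy=.69)); print(k.shape)
E
```

```text
110 [608.69294955  98.49375448 110.        ]
130 [606.91041584  96.90502753 130.        ]
150 [605.12788214  95.31630058 150.        ]
170 [603.34534844  93.72757364 170.        ]
(525, 385, 3)
```

View pics/s8.png

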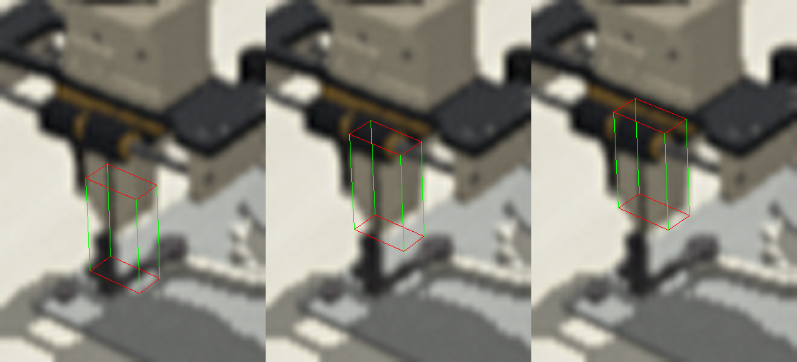

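View pics/t8.png

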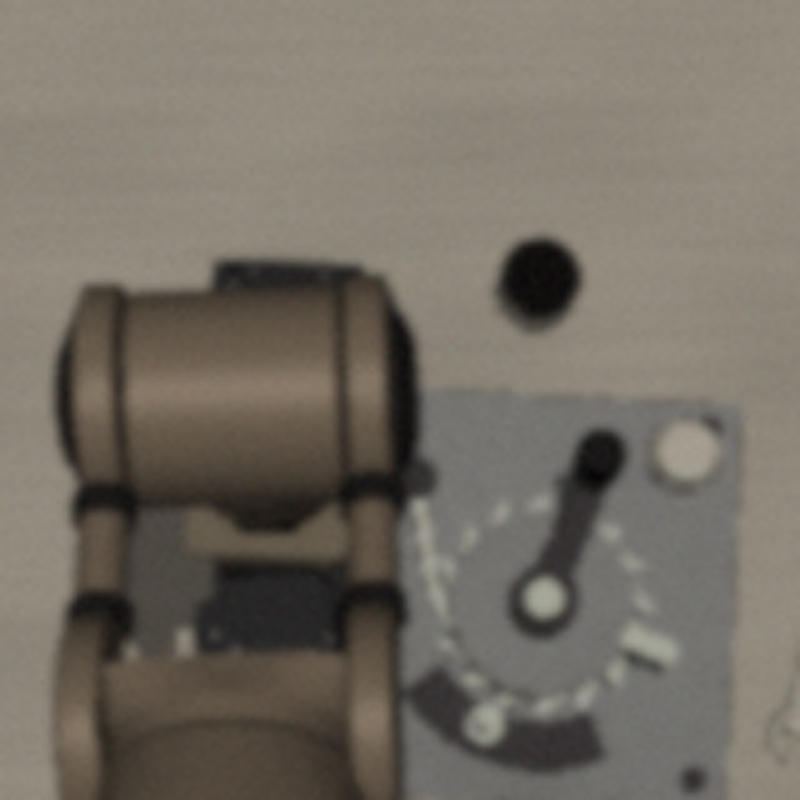

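```bash
python3 - <<'E'
from h import *
yaw=.387
j=np.array([-np.sin(yaw),np.cos(yaw)])
for a in(46,55,65):
  for z in(-17,13,30,49):
    u=pr("side",(198+a*j[0],-486+a*j[1],206.3+z)); print(a,z,((u-[420,40]+.5)*4).round())
E
```

```text
46 -17 [221. 445.]
46 13 [229. 409.]
46 30 [234. 389.]
46 49 [240. 365.]
55 -17 [223. 451.]
55 13 [231. 415.]
55 30 [236. 394.]
55 49 [241. 371.]
65 -17 [224. 457.]
65 13 [232. 421.]
65 30 [237. 400.]
65 49 [243. 376.]
```

Request:
carry_out(
  moves=[0,0.003,0,0,0,0,0,0,0.006,0,0,0,0,0,0,0.01,0,0,0,0,0,0,0.013,0,0,0,0,0,0,0.017,0,0,0,0,0,0,0.02,0,0,0,0,0,0,0.024,0,0,0,0,0,0,0.027,0,0,0,0,0],
)

```text
time: 4.6
tool_pos: [651.4, 87.2, 61.3]
tcp_rot: [-3.141, -0.002, 1.506]
contact_force: [0.2, 0.2, 0.2]
grip_width: 0.5
```

```bash
python3 - <<'E'
from h import *
st()
crop("side","s9",225,180,305,250,8)
E
```

```text
t 4.6 p [651.35  87.22  61.26] rot [-3.1406e+00 -2.3000e-03  1.5059e+00] F [0.17 0.24 0.24] M [-0.09 -0.12  0.  ] w 0.5
```

View pics/s9.png

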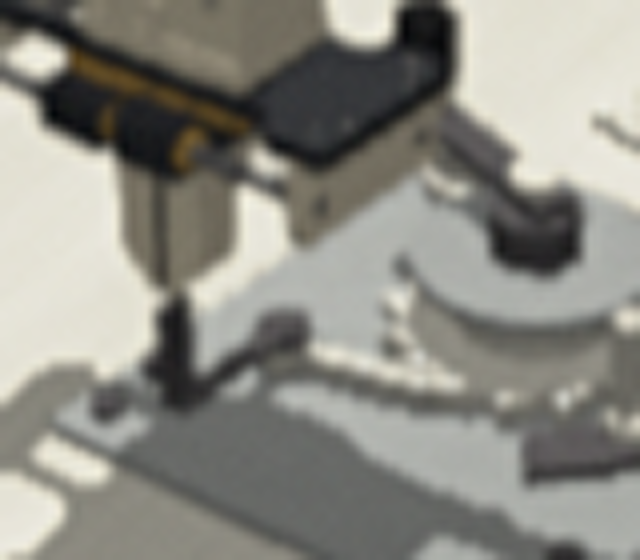

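Request:
carry_out(
  moves=[0,-0.03,0,0,0,0,0,0,-0.06,0,0,0,0,0,0,-0.085,0,0,0,0,0,0,-0.085,0.02,0,0,0,0,0,-0.085,0.04,0,0,0,0,0,-0.085,0.06,0,0,0,0,0,-0.085,0.075,0,0,0,0,0,-0.085,0.075,0,0,0,0],
)

```text
time: 5.45
tool_pos: [617.0, 89.4, 29.7]
tcp_rot: [-3.138, -0.002, 1.506]
contact_force: [0.4, -0.6, -0.7]
grip_width: 0.5
```

```bash
python3 - <<'E'
from h import *
st()
crop("side","s10",225,180,305,250,8)
E
```

```text
t 5.45 p [616.96  89.38  29.68] rot [-3.1384e+00 -2.1000e-03  1.5057e+00] F [ 0.38 -0.55 -0.68] M [-0.02 -0.03 -0.04] w 0.5
```

View pics/s10.png

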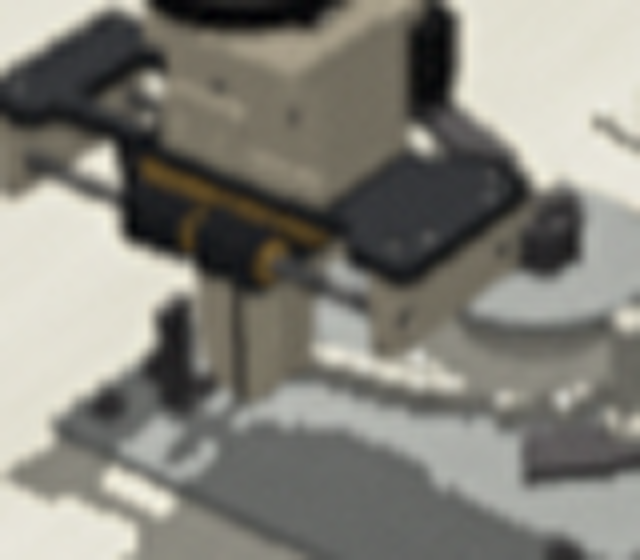

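```bash
python3 - <<'E'
from h import *
for z in (13,30,45,55): print(z,px("side",225+248/8-.4,180+402/8-.4,z).round(1), w2(0,0))
for a,b in((-8,10),(-8,13),(-19,9.5)):
  for z in (13,30,45): print(a,b,z,((pr("side",(617+a,89.4+b,z))-[225,180]+.5)*8).round())
E
```

```text
13 [644.3  58.9  13. ] [578.9 -37. ]
30 [630.1  77.8  30. ] [578.9 -37. ]
45 [617.7  94.6  45. ] [578.9 -37. ]
55 [609.3 105.7  55. ] [578.9 -37. ]
-8 10 13 [263. 490.]
-8 10 30 [262. 451.]
-8 10 45 [261. 417.]
-8 13 13 [258. 494.]
-8 13 30 [257. 456.]
-8 13 45 [256. 421.]
-19 9.5 13 [289. 499.]
-19 9.5 30 [288. 461.]
-19 9.5 45 [287. 427.]
```

Request:
carry_out(
  moves=[0,0.015,0.005,0,0,0,0,0,0.03,0.007,0,0,0,0,0,0.045,0.007,0,0,0,0,0,0.053,0.007,0,0,0,0,0,0.06,0.007,0,0,0,0,0,0.067,0.007,0,0,0,0,0,0.075,0.007,0,0,0,0,0,0.082,0.007,0,0,0,0],
)

```text
time: 6.3
tool_pos: [649.8, 87.0, 27.4]
tcp_rot: [-3.138, -0.002, 1.506]
contact_force: [-2.8, -1.7, 0.7]
grip_width: 0.8
```

```bash
python3 - <<'E'
from h import *
st()
crop("side","s11",225,180,305,250,8)
E
```

```text
t 6.3 p [649.83  86.99  27.36] rot [-3.1384e+00 -1.8000e-03  1.5056e+00] F [-2.79 -1.74  0.68] M [-0.32  0.42 -0.06] w 0.8
```

View pics/s11.png

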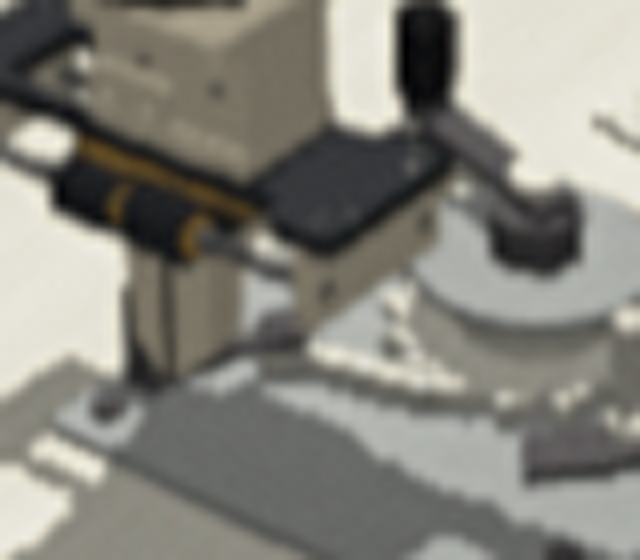

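Request:
carry_out(
  moves=[0,0.003,0,0,0,0,0,0,0.006,0,0,0,0,0,0,0.009,0,0,0,0,0,0,0.012,0,0,0,0,0,0,0.015,0,0,0,0,0,0,0.018,0,0,0,0,0,0,0.02,0,0,0,0,0,0,0.02,0,0,0,0,0],
)

```text
time: 7.15
tool_pos: [657.8, 86.4, 27.1]
tcp_rot: [-3.138, -0.002, 1.505]
contact_force: [-5.3, -2.6, 0.5]
grip_width: 0.4
```

```bash
python3 - <<'E'
from h import *
st()
o=[]
p=w2(65,70)
for a in(0,.45):
  q=w2(65+60*np.sin(a),70+60*np.cos(a)); o+=[((*q,28),(0,0,255)),((*q,72),(0,0,255))]
crop("side","s12",225,180,305,250,8,o)
E
```

```text
t 7.15 p [657.78  86.38  27.15] rot [-3.1377e+00 -1.7000e-03  1.5054e+00] F [-5.35 -2.64  0.51] M [-0.46  0.72 -0.08] w 0.4
```

View pics/s12.png

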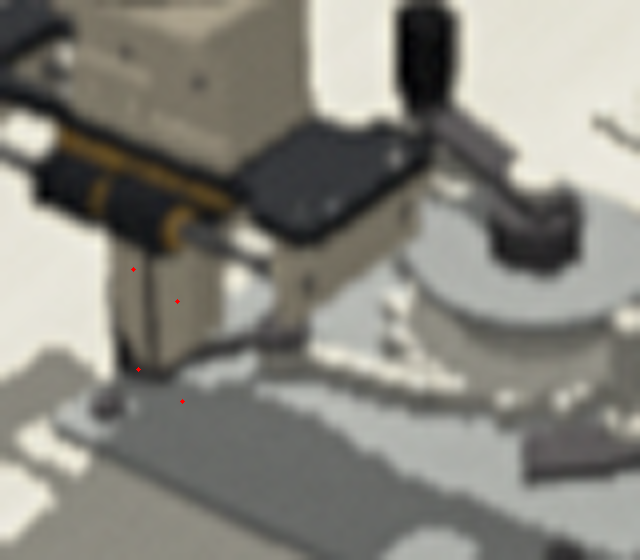

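Request:
carry_out(
  moves=[0,0.001,0,0,0,0,0,0,0.002,0,0,0,0,0,0,0.003,0,0,0,0,0,0,0.004,0,0,0,0,0,0,0.005,0,0,0,0,0,0,0.005,0,0,0,0,0,0,0.005,0,0,0,0,0,0,0.005,0,0,0,0,0],
)

```text
time: 8.0
tool_pos: [657.9, 86.3, 27.0]
tcp_rot: [-3.134, -0.001, 1.506]
contact_force: [-10.3, -3.0, 3.6]
grip_width: 0.4
```

```bash
python3 - <<'E'
from h import *
st()
E
```

```text
t 8.0 p [657.94  86.27  27.03] rot [-3.1336e+00 -1.3000e-03  1.5055e+00] F [-10.31  -2.95   3.59] M [-0.45  1.41 -0.16] w 0.4
```

Request:
carry_out(
  moves=[0,-0.02,0,0,0,0,0,0,-0.05,0,0,0,0,0,0,-0.08,-0.02,0,0,0,0,0,-0.1,-0.1,0,0,0,0,0,-0.1,-0.2,0,0,0,0.3,0,-0.08,-0.29,0,0,0,0.5,-0.08,-0.05,-0.3,0,0,0,0.6,-0.16,-0.03,-0.3,0,0,0,0.6],
)

```text
time: 8.8
tool_pos: [645.3, 23.5, 150.0]
tcp_rot: [-3.142, -0.002, 1.508]
contact_force: [0.2, 0.4, -1.0]
grip_width: 27.6
```

```bash
python3 - <<'E'
from h import *
st()
k=w2(75*np.cos(-.333),75*np.sin(-.333)); print(k)
rows([[*k,145]],1.505)
crop("top","t9",222,140,362,270,5)
crop("side","s13",205,120,345,265,5)
E
```

```text
t 8.8 p [645.28  23.48 150.01] rot [-3.1415e+00 -1.8000e-03  1.5082e+00] F [ 0.19  0.4  -0.97] M [-0.03 -0.05  0.04] w 27.6
[648.00874638 -66.13728151]
[-0.2232, 0.0208, 0.0121] [-0.0, -0.003, 0.006]
```

View pics/s13.png

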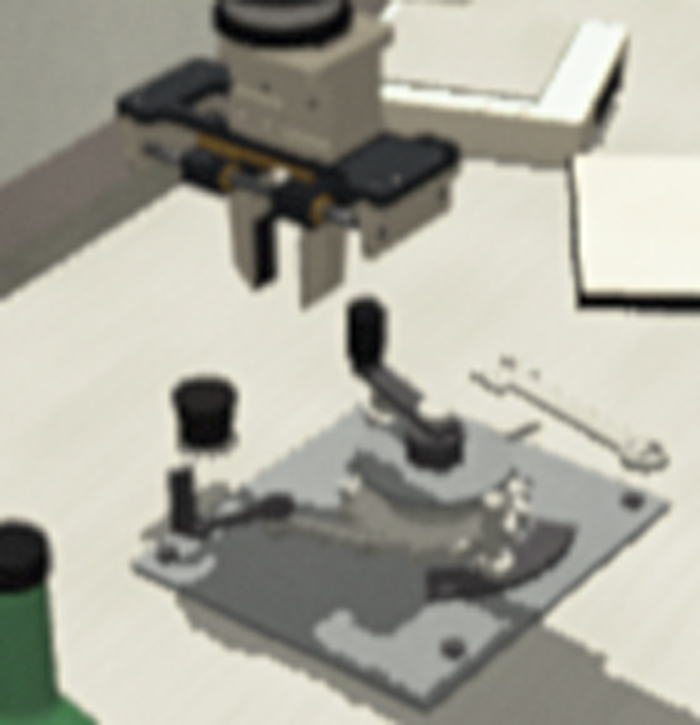

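Request:
carry_out(
  moves=[-0.03,0.003,0,0,0,0,0.6,-0.08,0.01,0.003,0,0,0,0.6,-0.13,0.015,0.006,0,0,0,0.6,-0.18,0.02,0.01,0,0,0,0.6,-0.215,0.023,0.012,0,0,0,0.6,-0.223,0.023,0.012,0,0,0,0.6,-0.223,0.023,0.012,0,0,0,0.6,-0.223,0.023,0.012,0,0,0,0.6],
)

```text
time: 9.7
tool_pos: [647.6, -69.1, 143.1]
tcp_rot: [-3.138, -0.001, 1.503]
contact_force: [-0.1, -0.4, 0.1]
grip_width: 55.1
```

```bash
python3 - <<'E'
from h import *
o=st()['tool_pos']
rows([[648.8,-66.3,72]],1.505)
crop("top","t10",222,100,382,230,5)
d=[((o[0],o[1],o[2]+z),(0,0,255)) for z in(17,37)]
d+=[((o[0]+s*27.5,o[1],o[2]+17),(0,255,0)) for s in(-1,1)]
crop("side","s14",225,130,325,230,7,d)
E
```

```text
t 9.7 p [647.59 -69.11 143.1 ] rot [-3.1381e+00 -8.0000e-04  1.5030e+00] F [-0.09 -0.41  0.09] M [-0.01 -0.1  -0.02] w 55.1
[0.0071, 0.0032, 0.1777] [-0.007, -0.002, -0.004]
```

View pics/s14.png

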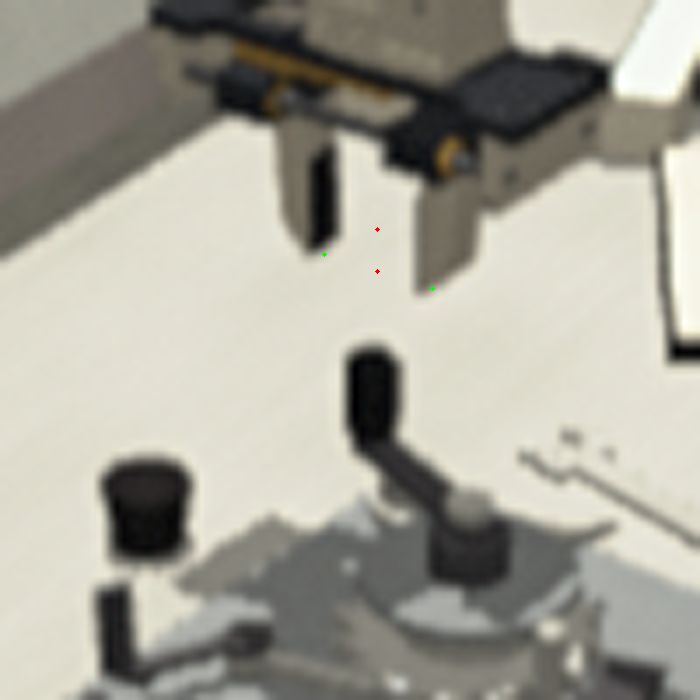

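View pics/t10.png

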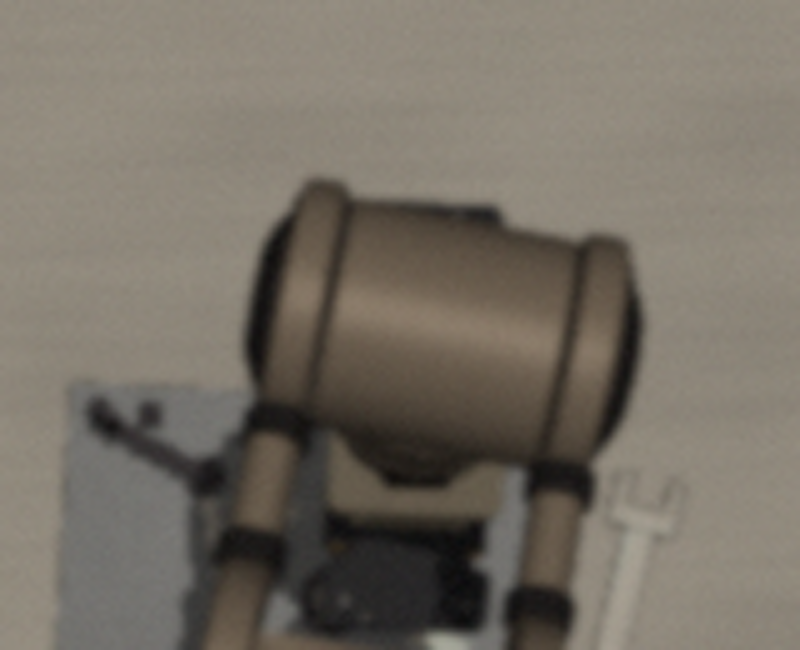

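Request:
carry_out(
  moves=[0.002,0.001,0.02,0,0,0,0.6,0.005,0.003,0.06,0,0,0,0.6,0.007,0.003,0.1,0,0,0,0.6,0.007,0.003,0.14,0,0,0,0.6,0.007,0.003,0.165,0,0,0,0.6,0.007,0.003,0.178,0,0,0,0.6,0.007,0.003,0.18,0,0,0,0.6,0.007,0.003,0.18,0,0,0,0.6],
)

```text
time: 10.6
tool_pos: [649.1, -66.3, 71.5]
tcp_rot: [-3.139, -0.001, 1.503]
contact_force: [-0.8, 0.4, 0.4]
grip_width: 55.5
```

```bash
python3 - <<'E'
from h import *
o=st()['tool_pos']
d=[((o[0],o[1],o[2]+z),(0,0,255)) for z in(17,37)]
d+=[((o[0]+s*27.5,o[1],o[2]+17),(0,255,0)) for s in(-1,1)]
crop("side","s15",225,130,325,230,7,d)
E
```

```text
t 10.6 p [649.05 -66.26  71.54] rot [-3.1388e+00 -6.0000e-04  1.5035e+00] F [-0.79  0.39  0.39] M [-0.03 -0.12 -0.01] w 55.5
```

View pics/s15.png

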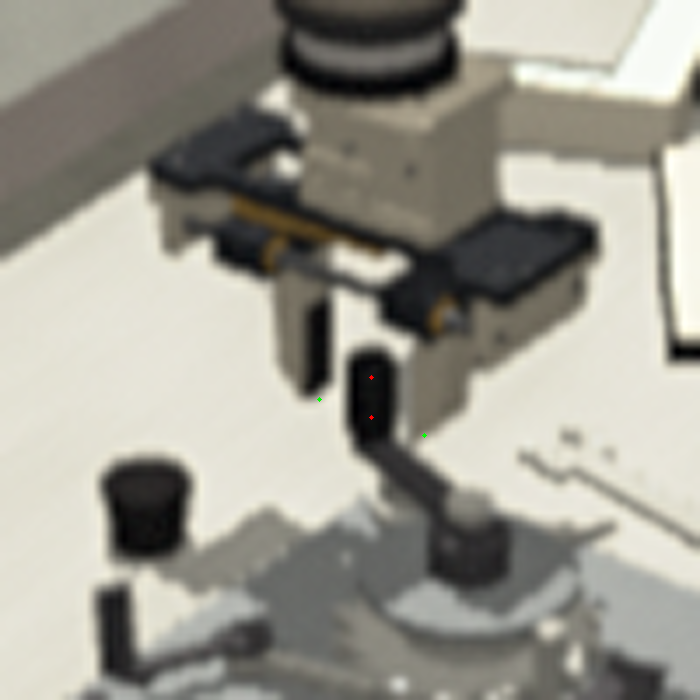

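Request:
carry_out(
  moves=[0,0,0,0,0,0,0.3,0,0,0,0,0,0,0.2,0,0,0,0,0,0,0.15,0,0,0,0,0,0,0.1,0,0,0,0,0,0,0.1,0,0,0,0,0,0,0.05,0,0,0,0,0,0,0.05,0,0,0,0,0,0,0.05],
)

```text
time: 11.45
tool_pos: [649.4, -66.4, 72.0]
tcp_rot: [-3.14, -0.0, 1.503]
contact_force: [0.2, -0.8, 2.1]
grip_width: 24.8
```

```bash
python3 - <<'E'
from h import *
o=st()['tool_pos']
v=o[:2]-np.array([579.0,-36.7]); print(np.hypot(*v),np.arctan2(v[1],v[0])-TH)
E
```

```text
t 11.45 p [649.39 -66.39  72.02] rot [-3.1398e+00 -4.0000e-04  1.5034e+00] F [ 0.2  -0.76  2.14] M [-0.05 -0.16  0.02] w 24.8
76.39617522634367 -0.3331984200659071
```

```bash
cat >> h.py <<'E'
C=np.array([580.3,-37.2])
def arc(das,r=75.0,z=72.0,a0=None):
    o=get_obs()['tool_pos']; v=o[:2]-C; a=np.arctan2(v[1],v[0])
    print('r',np.hypot(*v).round(2),'ang',a.round(4))
    rows([[*(C+r*np.array([np.cos(b),np.sin(b)])),z] for b in das],1.503)
def fr():
    o=get_obs(); v=o['tool_pos'][:2]-C; u=v/np.hypot(*v); f=o['contact_force'][:2]; print('Fr',(f@u).round(2),'Fccw',(f@[-u[1],u[0]]).round(2))
E
python3 - <<'E'
from h import *
arc(-.399+np.linspace(0.01,.08,8)); fr()
E
```

```text
r 75.0 ang -0.3998
[0.0019, 0.0006, 0.0] [-0.003, -0.001, 0.001]
[0.0037, 0.0012, 0.0] [-0.003, -0.001, 0.001]
[0.0055, 0.0018, 0.0] [-0.003, -0.001, 0.001]
[0.0073, 0.0023, 0.0] [-0.003, -0.001, 0.001]
[0.0091, 0.0029, 0.0] [-0.003, -0.001, 0.001]
[0.0109, 0.0034, 0.0] [-0.003, -0.001, 0.001]
[0.0127, 0.0039, 0.0] [-0.003, -0.001, 0.001]
[0.0145, 0.0044, 0.0] [-0.003, -0.001, 0.001]
Fr 0.48 Fccw -0.63
```

Request:
carry_out(
  moves=[0.002,0.0006,0,0,0,0,0.05,0.004,0.0012,0,0,0,0,0.05,0.006,0.002,0,0,0,0,0.05,0.008,0.0025,0,0,0,0,0.05,0.01,0.003,0,0,0,0,0.05,0.012,0.0037,0,0,0,0,0.05,0.0145,0.0045,0,0,0,0,0.05,0.0145,0.0045,0,0,0,0,0.05],
)

```text
time: 12.25
tool_pos: [651.0, -62.4, 72.0]
tcp_rot: [-3.139, 0.002, 1.503]
contact_force: [-2.2, -5.8, 2.1]
grip_width: 24.9
```

```bash
python3 - <<'E'
from h import *
st(); arc([-.31]); fr()
crop("side","s16",230,190,320,265,8)
E
```

```text
t 12.25 p [650.95 -62.38  72.01] rot [-3.1386e+00  2.0000e-03  1.5031e+00] F [-2.25 -5.8   2.05] M [-1.23  0.35  0.02] w 24.9
r 75.01 ang -0.3424
[0.0059, 0.0015, -0.0] [-0.006, 0.004, 0.0]
Fr -0.17 Fccw -6.22
```

View pics/s16.png

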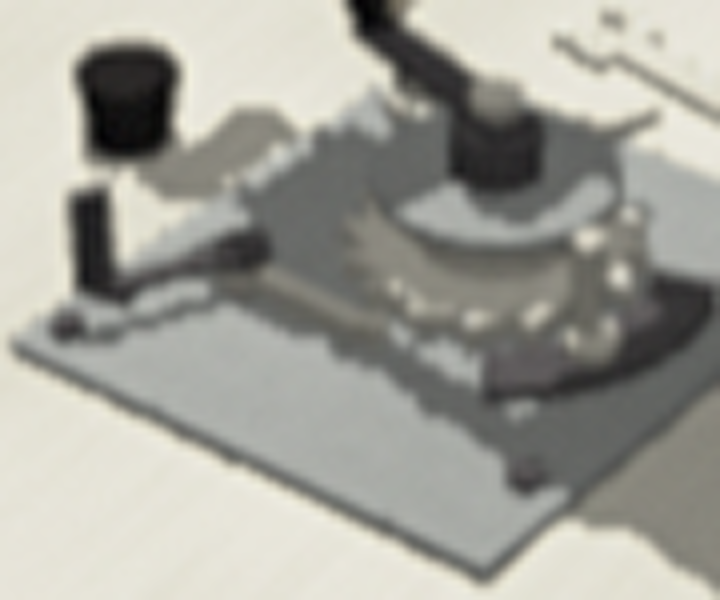

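```bash
python3 - <<'E'
from h import *
arc([-.315,-.31,-.305,-.3,-.295,-.29,-.29,-.29])
P=lambda u,v,z:px("top",222+u/5-.4,140+v/5-.4,z)
k=cv2.imread("pics/s16.png")
c,s=np.cos(TH),np.sin(TH)
p=P(237,440,22)[:2]-C; print(p,np.hypot(*p))
a=np.arctan2(p[1],p[0])
for r,col in((55,(0,0,255)),(69,(0,255,0))):
  for b in(a-.05,a,a+.05,a+.1):
    u=pr("side",(*(C+r*np.array([np.cos(b),np.sin(b)])),22)); cv2.circle(k,(int((u[0]-230+.5)*8),int((u[1]-190+.5)*8)),3,col,-1)
cv2.imwrite("pics/s17.png",k)
E
```

```text
r 75.02 ang -0.3422
[0.0049, 0.0013, -0.0] [-0.006, 0.004, 0.0]
[0.0058, 0.0015, -0.0] [-0.006, 0.004, 0.0]
[0.0068, 0.0017, -0.0] [-0.006, 0.004, 0.0]
[0.0077, 0.0019, -0.0] [-0.006, 0.004, 0.0]
[0.0086, 0.0021, -0.0] [-0.006, 0.004, 0.0]
[0.0095, 0.0024, -0.0] [-0.006, 0.004, 0.0]
[0.0095, 0.0024, -0.0] [-0.006, 0.004, 0.0]
[0.0095, 0.0024, -0.0] [-0.006, 0.004, 0.0]
[-18.04342825  50.89265405] 53.99655117605235
```

View pics/s17.png

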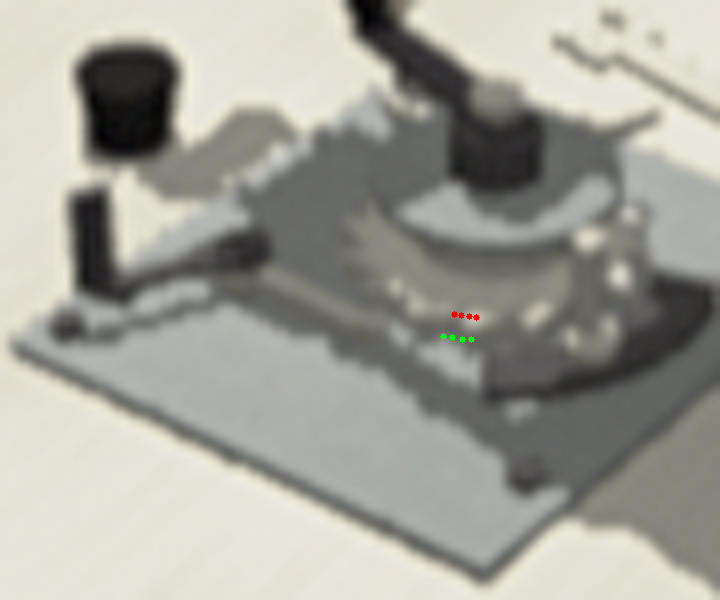

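Request:
carry_out(
  moves=[0.0049,0.0013,0,0,0,0,0.05,0.0058,0.0015,0,0,0,0,0.05,0.0068,0.0017,0,0,0,0,0.05,0.0077,0.0019,0,0,0,0,0.05,0.0086,0.0021,0,0,0,0,0.05,0.0095,0.0024,0,0,0,0,0.05,0.0095,0.0024,0,0,0,0,0.05,0.0095,0.0024,0,0,0,0,0.05],
)

```text
time: 13.1
tool_pos: [651.6, -60.5, 72.0]
tcp_rot: [-3.138, 0.004, 1.503]
contact_force: [-2.0, -7.7, 1.5]
grip_width: 24.9
```

```bash
python3 - <<'E'
from h import *
st(); arc([-.31]); fr()
crop("side","s18",230,190,320,265,8)
a=cv2.imread("pics/s16.png")[200:450,200:560]; b=cv2.imread("pics/s18.png")[200:450,200:560]
cv2.imwrite("pics/cmp.png",np.hstack([a,b]))
E
```

```text
t 13.1 p [651.62 -60.46  72.  ] rot [-3.1376  0.0043  1.5026] F [-2.01 -7.7   1.54] M [-1.24  0.31 -0.04] w 24.9
r 75.01 ang -0.3152
[0.001, 0.0002, 0.0] [-0.008, 0.008, -0.001]
Fr 0.48 Fccw -7.94
```

View pics/cmp.png

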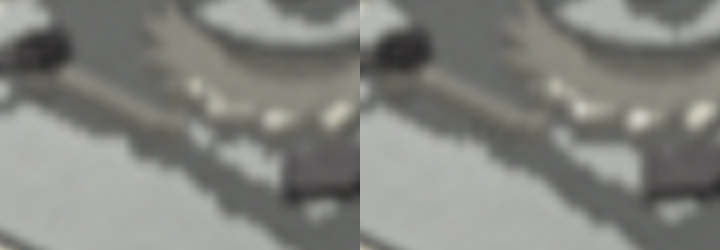

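```bash
python3 - <<'E'
from h import *
p=w2(65,70); 
t=C+np.array([-18.0,50.9])*55/54
v=t-p; print(np.hypot(*v))
k=cv2.imread("pics/s18.png")
for s,col in((0,(0,0,255)),(.25,(0,255,0)),(-.25,(255,0,0))):
    c,sn=np.cos(s),np.sin(s); q=p+np.array([c*v[0]-sn*v[1],sn*v[0]+c*v[1]]); print(s,np.hypot(*(q-C)))
    for f in np.linspace(0,1,9):
        u=pr("side",(*(p+f*(q-p)),22)); cv2.circle(k,(int((u[0]-230+.5)*8),int((u[1]-190+.5)*8)),2,col,-1)
k0=cv2.imread("pics/side0.png")[190:265,230:320]; k0=cv2.resize(k0,None,fx=8,fy=8,interpolation=cv2.INTER_CUBIC)
a=k[150:450,200:560];b=k0[150:450,200:560]
cv2.imwrite("pics/cmp2.png",np.hstack([a,b]))
E
```

```text
87.52220380321712
0 54.98877628964523
0.25 33.2202434770366
-0.25 76.08693532455347
```

View pics/cmp2.png

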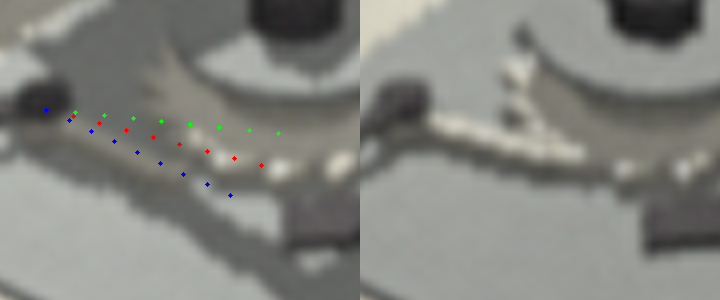

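```bash
cat > n.py <<'E'
import sys
from h import *
t0=float(sys.argv[1]); st_=float(sys.argv[2])
o=st(); fr(); arc([t0-st_*(i+1) for i in range(8)])
E
python3 n.py -.29 .02
```

```text
t 13.15 p [651.63 -60.48  72.  ] rot [-3.1376  0.0044  1.5026] F [-2.09 -7.82  1.7 ] M [-1.2   0.33  0.  ] w 24.8
Fr 0.44 Fccw -8.08
r 75.04 ang -0.3155
[0.001, 0.0002, -0.0] [-0.008, 0.008, -0.001]
[-0.0026, -0.0008, 0.0] [-0.008, 0.008, -0.001]
[-0.0062, -0.0018, 0.0] [-0.008, 0.008, -0.001]
[-0.0098, -0.0029, 0.0] [-0.008, 0.008, -0.001]
[-0.0134, -0.004, 0.0001] [-0.008, 0.008, -0.001]
[-0.0169, -0.0052, 0.0001] [-0.008, 0.008, -0.001]
[-0.0205, -0.0065, 0.0001] [-0.008, 0.008, -0.001]
[-0.0239, -0.0079, 0.0001] [-0.008, 0.008, -0.001]
```

Request:
carry_out(
  moves=[0.001,0.0002,0,0,0,0,0.05,-0.0026,-0.0008,0,0,0,0,0.05,-0.0062,-0.0018,0,0,0,0,0.05,-0.0098,-0.0029,0,0,0,0,0.05,-0.0134,-0.004,0,0,0,0,0.05,-0.0169,-0.0052,0,0,0,0,0.05,-0.0205,-0.0065,0,0,0,0,0.05,-0.0239,-0.0079,0,0,0,0,0.05],
)

```text
time: 13.95
tool_pos: [647.1, -71.3, 72.0]
tcp_rot: [-3.136, 0.006, 1.502]
contact_force: [-3.2, -5.6, 2.2]
grip_width: 25.0
```

```bash
python3 n.py -.45 .02
```

```text
t 13.95 p [647.1  -71.25  72.  ] rot [-3.1362  0.0061  1.5021] F [-3.16 -5.57  2.17] M [-1.02  0.35  0.03] w 25.0
Fr -0.28 Fccw -6.4
r 74.98 ang -0.4714
[0.0002, 0.0001, -0.0] [-0.01, 0.012, -0.002]
[-0.0032, -0.0014, 0.0] [-0.01, 0.012, -0.002]
[-0.0066, -0.0029, 0.0] [-0.01, 0.012, -0.002]
[-0.01, -0.0046, 0.0001] [-0.01, 0.012, -0.002]
[-0.0133, -0.0063, 0.0001] [-0.01, 0.012, -0.002]
[-0.0166, -0.008, 0.0001] [-0.01, 0.012, -0.002]
[-0.0199, -0.0099, 0.0002] [-0.01, 0.012, -0.002]
[-0.0231, -0.0118, 0.0002] [-0.01, 0.012, -0.002]
```

Request:
carry_out(
  moves=[0.0002,0.0001,0,0,0,0,0.05,-0.0032,-0.0014,0,0,0,0,0.05,-0.0066,-0.0029,0,-0.005,0.005,0,0.05,-0.01,-0.0046,0,-0.01,0.01,0,0.05,-0.0133,-0.0063,0,-0.01,0.012,0,0.05,-0.0166,-0.008,0,-0.01,0.012,0,0.05,-0.0199,-0.0099,0,-0.01,0.012,0,0.05,-0.0231,-0.0118,0,-0.01,0.012,0,0.05],
)

```text
time: 14.75
tool_pos: [640.8, -81.4, 72.0]
tcp_rot: [-3.14, 0.002, 1.502]
contact_force: [-4.0, -5.6, 3.2]
grip_width: 24.8
```

```bash
python3 n.py -.61 .02
```

```text
t 14.75 p [640.82 -81.4   71.99] rot [-3.1396e+00  1.5000e-03  1.5018e+00] F [-3.96 -5.63  3.23] M [-0.99  0.49 -0.01] w 24.8
Fr 0.12 Fccw -6.88
r 74.94 ang -0.6308
[0.0, 0.0002, -0.0] [-0.004, 0.003, -0.002]
[-0.0031, -0.0018, -0.0] [-0.004, 0.003, -0.002]
[-0.0062, -0.0039, -0.0] [-0.004, 0.003, -0.002]
[-0.0093, -0.0061, -0.0] [-0.004, 0.003, -0.002]
[-0.0123, -0.0083, 0.0] [-0.004, 0.003, -0.002]
[-0.0153, -0.0105, 0.0] [-0.004, 0.003, -0.002]
[-0.0182, -0.0129, 0.0] [-0.004, 0.003, -0.002]
[-0.0211, -0.0153, 0.0] [-0.004, 0.003, -0.002]
```

Request:
carry_out(
  moves=[0,0.0002,0,0,0,0,0.05,-0.0031,-0.0018,0,0,0,0,0.05,-0.0062,-0.0039,0,-0.004,0.003,0,0.05,-0.0093,-0.0061,0,-0.004,0.003,0,0.05,-0.0123,-0.0083,0,-0.004,0.003,0,0.05,-0.0153,-0.0105,0,-0.004,0.003,0,0.05,-0.0182,-0.0129,0,-0.004,0.003,0,0.05,-0.0211,-0.0153,0,-0.004,0.003,0,0.05],
)

```text
time: 15.55
tool_pos: [633.0, -90.4, 72.0]
tcp_rot: [-3.139, 0.001, 1.502]
contact_force: [-3.3, -4.9, 3.4]
grip_width: 25.1
```

```bash
python3 n.py -.77 .02
```

```text
t 15.55 p [633.01 -90.38  72.  ] rot [-3.1394e+00  1.2000e-03  1.5016e+00] F [-3.31 -4.87  3.42] M [-0.81  0.64  0.02] w 25.1
Fr 1.13 Fccw -5.78
r 74.88 ang -0.7898
[-0.0002, 0.0002, 0.0] [-0.004, 0.002, -0.003]
[-0.003, -0.0023, 0.0] [-0.004, 0.002, -0.003]
[-0.0058, -0.0049, 0.0] [-0.004, 0.002, -0.003]
[-0.0084, -0.0075, 0.0] [-0.004, 0.002, -0.003]
[-0.0111, -0.0101, 0.0] [-0.004, 0.002, -0.003]
[-0.0137, -0.0129, 0.0] [-0.004, 0.002, -0.003]
[-0.0162, -0.0156, 0.0001] [-0.004, 0.002, -0.003]
[-0.0187, -0.0184, 0.0001] [-0.004, 0.002, -0.003]
```

Request:
carry_out(
  moves=[-0.0002,0.0002,0,0,0,0,0.05,-0.003,-0.0023,0,0,0,0,0.05,-0.0058,-0.0049,0,-0.004,0.002,0,0.05,-0.0084,-0.0075,0,-0.004,0.002,0,0.05,-0.0111,-0.0101,0,-0.004,0.002,0,0.05,-0.0137,-0.0129,0,-0.004,0.002,0,0.05,-0.0162,-0.0156,0,-0.004,0.002,0,0.05,-0.0187,-0.0184,0,-0.004,0.002,0,0.05],
)

```text
time: 16.35
tool_pos: [623.9, -98.1, 72.0]
tcp_rot: [-3.139, 0.001, 1.501]
contact_force: [-6.1, -3.9, 3.7]
grip_width: 24.8
```

```bash
python3 n.py -.93 .02; python3 -c "
from h import *
crop('side','s20',225,150,325,250,7)"
```

```text
t 16.35 p [623.88 -98.06  72.01] rot [-3.1389e+00  1.1000e-03  1.5014e+00] F [-6.08 -3.9   3.74] M [-0.68  0.68 -0.03] w 24.8
Fr -0.37 Fccw -7.22
r 74.86 ang -0.9494
[-0.0003, 0.0001, 0.0] [-0.005, 0.002, -0.003]
[-0.0027, -0.0028, 0.0] [-0.005, 0.002, -0.003]
[-0.005, -0.0057, 0.0] [-0.005, 0.002, -0.003]
[-0.0072, -0.0087, 0.0001] [-0.005, 0.002, -0.003]
[-0.0094, -0.0118, 0.0001] [-0.005, 0.002, -0.003]
[-0.0115, -0.0149, 0.0001] [-0.005, 0.002, -0.003]
[-0.0136, -0.018, 0.0001] [-0.005, 0.002, -0.003]
[-0.0156, -0.0212, 0.0001] [-0.005, 0.002, -0.003]
```

View pics/s20.png

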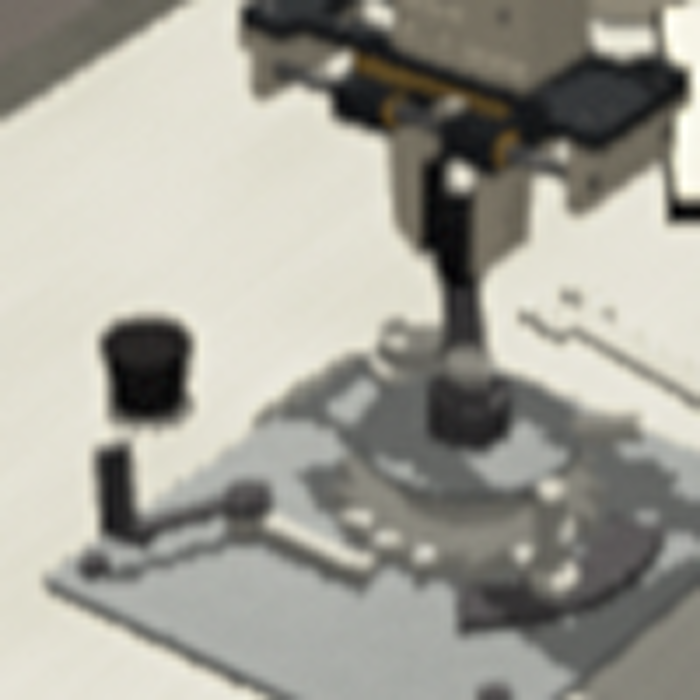

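Request:
carry_out(
  moves=[-0.0003,0.0001,0,0,0,0,0.05,-0.0027,-0.0028,0,0,0,0,0.05,-0.005,-0.0057,0,-0.005,0.002,0,0.05,-0.0072,-0.0087,0,-0.005,0.002,0,0.05,-0.0094,-0.0118,0,-0.005,0.002,0,0.05,-0.0115,-0.0149,0,-0.005,0.002,0,0.05,-0.0136,-0.018,0,-0.005,0.002,0,0.05,-0.0156,-0.0212,0,-0.005,0.002,0,0.05],
)

```text
time: 17.2
tool_pos: [613.4, -104.3, 72.0]
tcp_rot: [-3.138, 0.001, 1.501]
contact_force: [-5.4, -1.9, 3.5]
grip_width: 25.2
```

```bash
python3 n.py -1.09 .02
```

```text
t 17.2 p [ 613.35 -104.29   71.97] rot [-3.1383e+00  7.0000e-04  1.5013e+00] F [-5.45 -1.92  3.48] M [-0.5   0.84  0.  ] w 25.2
Fr -0.69 Fccw -5.73
r 74.79 ang -1.1131
[-0.0002, 0.0008, -0.0001] [-0.006, 0.001, -0.003]
[-0.002, -0.0025, -0.0001] [-0.006, 0.001, -0.003]
[-0.0038, -0.0058, -0.0001] [-0.006, 0.001, -0.003]
[-0.0056, -0.0091, -0.0] [-0.006, 0.001, -0.003]
[-0.0072, -0.0125, -0.0] [-0.006, 0.001, -0.003]
[-0.0088, -0.0159, -0.0] [-0.006, 0.001, -0.003]
[-0.0103, -0.0193, -0.0] [-0.006, 0.001, -0.003]
[-0.0118, -0.0227, 0.0] [-0.006, 0.001, -0.003]
```

Request:
carry_out(
  moves=[-0.0002,0.0008,0,0,0,0,0.05,-0.002,-0.0025,0,0,0,0,0.05,-0.0038,-0.0058,0,-0.006,0.001,0,0.05,-0.0056,-0.0091,0,-0.006,0.001,0,0.05,-0.0072,-0.0125,0,-0.006,0.001,0,0.05,-0.0088,-0.0159,0,-0.006,0.001,0,0.05,-0.0103,-0.0193,0,-0.006,0.001,0,0.05,-0.0118,-0.0227,0,-0.006,0.001,0,0.05],
)

```text
time: 18.0
tool_pos: [602.5, -108.6, 72.0]
tcp_rot: [-3.138, 0.0, 1.501]
contact_force: [-5.7, -2.6, 3.8]
grip_width: 24.9
```

```bash
python3 n.py -1.25 .02
```

```text
t 18.0 p [ 602.48 -108.56   71.97] rot [-3.1384e+00  4.0000e-04  1.5014e+00] F [-5.71 -2.62  3.8 ] M [-0.46  0.9  -0.08] w 24.9
Fr 0.81 Fccw -6.23
r 74.73 ang -1.2695
[-0.0007, 0.0002, -0.0001] [-0.006, 0.001, -0.003]
[-0.002, -0.0033, -0.0001] [-0.006, 0.001, -0.003]
[-0.0032, -0.0069, -0.0] [-0.006, 0.001, -0.003]
[-0.0044, -0.0104, -0.0] [-0.006, 0.001, -0.003]
[-0.0055, -0.014, -0.0] [-0.006, 0.001, -0.003]
[-0.0066, -0.0176, -0.0] [-0.006, 0.001, -0.003]
[-0.0075, -0.0213, 0.0] [-0.006, 0.001, -0.003]
[-0.0084, -0.0249, 0.0] [-0.006, 0.001, -0.003]
```

Request:
carry_out(
  moves=[-0.0007,0.0002,0,0,0,0,0.05,-0.002,-0.0033,0,0,0,0,0.05,-0.0032,-0.0069,0,-0.006,0.001,0,0.05,-0.0044,-0.0104,0,-0.006,0.001,0,0.05,-0.0055,-0.014,0,-0.006,0.001,0,0.05,-0.0066,-0.0176,0,-0.006,0.001,0,0.05,-0.0075,-0.0213,0,-0.006,0.001,0,0.05,-0.0084,-0.0249,0,-0.006,0.001,0,0.05],
)

```text
time: 18.8
tool_pos: [590.7, -111.2, 71.9]
tcp_rot: [-3.138, -0.0, 1.501]
contact_force: [-5.3, -1.4, 3.9]
grip_width: 24.9
```

```bash
python3 n.py -1.41 .015
```

```text
t 18.8 p [ 590.73 -111.18   71.95] rot [-3.1382e+00 -3.0000e-04  1.5013e+00] F [-5.26 -1.4   3.95] M [-0.24  0.86  0.03] w 24.9
Fr 0.65 Fccw -5.41
r 74.71 ang -1.4307
[-0.0005, 0.0012, -0.0001] [-0.006, -0.001, -0.003]
[-0.0011, -0.0016, -0.0001] [-0.006, -0.001, -0.003]
[-0.0016, -0.0043, -0.0001] [-0.006, -0.001, -0.003]
[-0.0021, -0.0071, -0.0001] [-0.006, -0.001, -0.003]
[-0.0025, -0.0099, -0.0001] [-0.006, -0.001, -0.003]
[-0.003, -0.0126, -0.0001] [-0.006, -0.001, -0.003]
[-0.0033, -0.0154, -0.0001] [-0.006, -0.001, -0.003]
[-0.0037, -0.0182, -0.0001] [-0.006, -0.001, -0.003]
```

Request:
carry_out(
  moves=[-0.0005,0.0012,0,0,0,0,0.05,-0.0011,-0.0016,0,0,0,0,0.05,-0.0016,-0.0043,0,-0.006,0,0,0.05,-0.0021,-0.0071,0,-0.006,0,0,0.05,-0.0025,-0.0099,0,-0.006,0,0,0.05,-0.003,-0.0126,0,-0.006,0,0,0.05,-0.0033,-0.0154,0,-0.006,0,0,0.05,-0.0037,-0.0182,0,-0.006,0,0,0.05],
)

```text
time: 19.6
tool_pos: [581.8, -111.9, 71.9]
tcp_rot: [-3.138, -0.001, 1.501]
contact_force: [-5.0, -1.0, 4.7]
grip_width: 25.5
```

```bash
python3 n.py -1.53 .012;  python3 -c "
from h import *
crop('side','s21',245,170,335,250,8)
crop('top','t21',222,140,362,270,5)"
```

```text
t 19.6 p [ 581.79 -111.87   71.94] rot [-3.1381e+00 -6.0000e-04  1.5014e+00] F [-4.98 -0.97  4.69] M [-0.18  0.88 -0.03] w 25.5
Fr 0.87 Fccw -5.0
r 74.69 ang -1.5508
[-0.0006, 0.0017, -0.0002] [-0.007, -0.001, -0.003]
[-0.0008, -0.0005, -0.0002] [-0.007, -0.001, -0.003]
[-0.001, -0.0028, -0.0001] [-0.007, -0.001, -0.003]
[-0.0012, -0.005, -0.0001] [-0.007, -0.001, -0.003]
[-0.0013, -0.0073, -0.0001] [-0.007, -0.001, -0.003]
[-0.0014, -0.0095, -0.0001] [-0.007, -0.001, -0.003]
[-0.0015, -0.0118, -0.0001] [-0.007, -0.001, -0.003]
[-0.0015, -0.014, -0.0001] [-0.007, -0.001, -0.003]
```

View pics/s21.png

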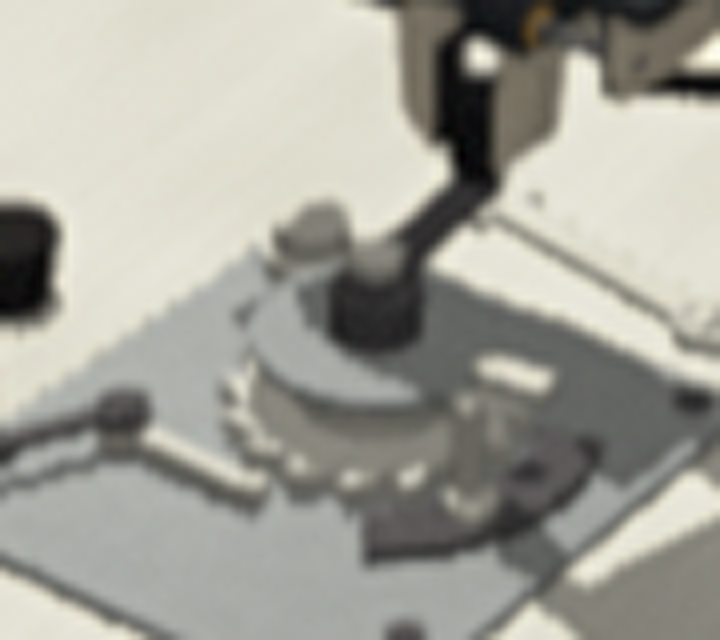

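View pics/t21.png

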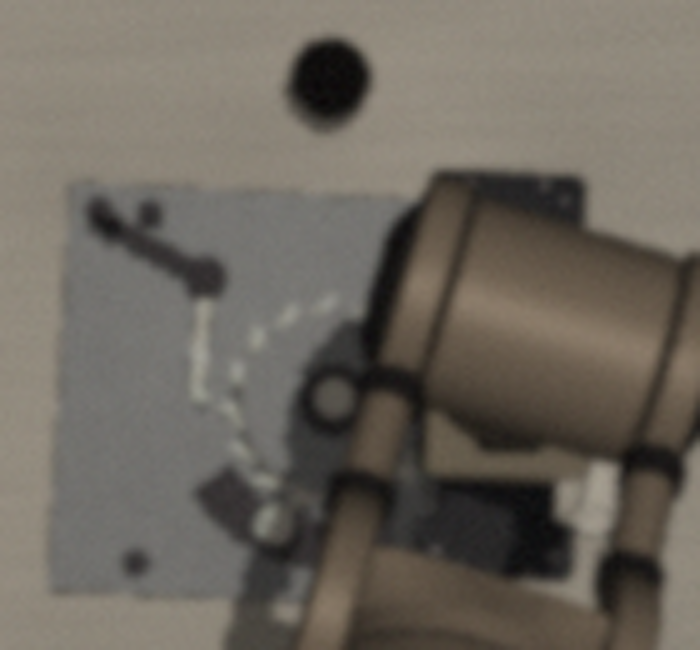

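Request:
carry_out(
  moves=[-0.0006,0.0017,0,0,0,0,0.05,-0.0008,-0.0005,0,0,0,0,0.05,-0.001,-0.0028,0,-0.007,0,0,0.05,-0.0012,-0.005,0,-0.007,0,0,0.05,-0.0013,-0.0073,0,-0.007,0,0,0.05,-0.0014,-0.0095,0,-0.007,0,0,0.05,-0.0015,-0.0118,0,-0.007,0,0,0.05,-0.0015,-0.014,0,-0.007,0,0,0.05],
)

```text
time: 20.5
tool_pos: [574.4, -111.6, 71.9]
tcp_rot: [-3.138, -0.001, 1.502]
contact_force: [-5.8, -0.4, 5.0]
grip_width: 25.1
```

```bash
python3 n.py -1.626 .01
```

```text
t 20.5 p [ 574.39 -111.64   71.94] rot [-3.1379e+00 -1.3000e-03  1.5016e+00] F [-5.84 -0.36  4.96] M [-0.1   0.84 -0.02] w 25.1
Fr 0.82 Fccw -5.79
r 74.67 ang -1.6501
[-0.0008, 0.0026, -0.0002] [-0.007, -0.002, -0.003]
[-0.0008, 0.0008, -0.0002] [-0.007, -0.002, -0.003]
[-0.0008, -0.0011, -0.0001] [-0.007, -0.002, -0.003]
[-0.0008, -0.003, -0.0001] [-0.007, -0.002, -0.003]
[-0.0007, -0.0049, -0.0001] [-0.007, -0.002, -0.003]
[-0.0006, -0.0067, -0.0001] [-0.007, -0.002, -0.003]
[-0.0005, -0.0086, -0.0001] [-0.007, -0.002, -0.003]
[-0.0004, -0.0105, -0.0001] [-0.007, -0.002, -0.003]
```

Request:
carry_out(
  moves=[-0.0008,0.0026,0,0,0,0,0.05,-0.0008,0.0008,0,0,0,0,0.05,-0.0008,-0.0011,0,-0.007,0,0,0.05,-0.0008,-0.003,0,-0.007,0,0,0.05,-0.0007,-0.0049,0,-0.007,0,0,0.05,-0.0006,-0.0067,0,-0.007,0,0,0.05,-0.0005,-0.0086,0,-0.007,0,0,0.05,-0.0004,-0.0105,0,-0.007,0,0,0.05],
)

```text
time: 21.3
tool_pos: [568.6, -110.9, 71.9]
tcp_rot: [-3.138, -0.002, 1.502]
contact_force: [-5.6, -0.3, 5.0]
grip_width: 24.9
```

```bash
python3 n.py -1.706 .008;  python3 -c "
from h import *
crop('side','s22',255,180,335,250,9)"
```

```text
t 21.3 p [ 568.6  -110.91   71.94] rot [-3.1382e+00 -2.1000e-03  1.5016e+00] F [-5.61 -0.32  4.97] M [-0.08  0.9  -0.01] w 24.9
Fr 1.2 Fccw -5.49
r 74.63 ang -1.7282
[-0.0011, 0.0026, -0.0002] [-0.006, -0.004, -0.003]
[-0.001, 0.0011, -0.0002] [-0.006, -0.004, -0.003]
[-0.0009, -0.0004, -0.0002] [-0.006, -0.004, -0.003]
[-0.0008, -0.0019, -0.0001] [-0.006, -0.004, -0.003]
[-0.0006, -0.0034, -0.0001] [-0.006, -0.004, -0.003]
[-0.0004, -0.0049, -0.0001] [-0.006, -0.004, -0.003]
[-0.0003, -0.0064, -0.0001] [-0.006, -0.004, -0.003]
[-0.0001, -0.0079, -0.0001] [-0.006, -0.004, -0.003]
```

View pics/s22.png

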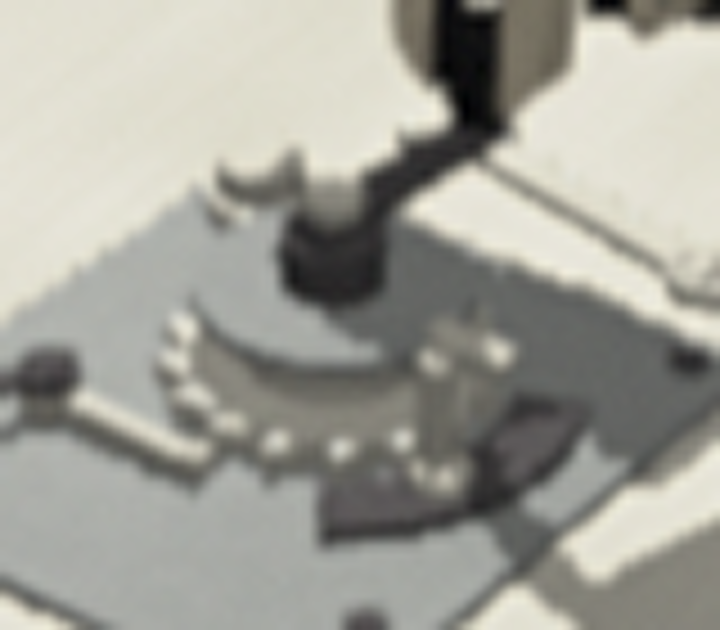

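Request:
carry_out(
  moves=[-0.0011,0.0026,0,0,0,0,0.05,-0.001,0.0011,0,0,0,0,0.05,-0.0009,-0.0004,0,-0.006,-0.003,0,0.05,-0.0008,-0.0019,0,-0.006,-0.003,0,0.05,-0.0006,-0.0034,0,-0.006,-0.003,0,0.05,-0.0004,-0.0049,0,-0.006,-0.003,0,0.05,-0.0003,-0.0064,0,-0.006,-0.003,0,0.05,-0.0001,-0.0079,0,-0.006,-0.003,0,0.05],
)

```text
time: 22.15
tool_pos: [563.8, -110.0, 72.0]
tcp_rot: [-3.138, -0.002, 1.502]
contact_force: [-6.2, 0.2, 4.0]
grip_width: 25.2
```

```bash
python3 n.py -1.77 .006
```

```text
t 22.15 p [ 563.79 -109.99   71.95] rot [-3.1378e+00 -1.5000e-03  1.5018e+00] F [-6.19  0.2   3.98] M [ 0.03  0.78 -0.01] w 25.2
Fr 1.17 Fccw -6.08
r 74.64 ang -1.7939
[-0.0014, 0.0032, -0.0001] [-0.007, -0.003, -0.002]
[-0.0012, 0.0021, -0.0001] [-0.007, -0.003, -0.002]
[-0.001, 0.001, -0.0001] [-0.007, -0.003, -0.002]
[-0.0009, -0.0002, -0.0001] [-0.007, -0.003, -0.002]
[-0.0007, -0.0013, -0.0001] [-0.007, -0.003, -0.002]
[-0.0005, -0.0024, -0.0001] [-0.007, -0.003, -0.002]
[-0.0003, -0.0035, -0.0001] [-0.007, -0.003, -0.002]
[-0.0001, -0.0046, -0.0001] [-0.007, -0.003, -0.002]
```

Request:
carry_out(
  moves=[-0.0014,0.0032,0,0,0,0,0.05,-0.0012,0.0021,0,0,0,0,0.05,-0.001,0.001,0,-0.006,-0.003,0,0.05,-0.0009,-0.0002,0,-0.006,-0.003,0,0.05,-0.0007,-0.0013,0,-0.006,-0.003,0,0.05,-0.0005,-0.0024,0,-0.006,-0.003,0,0.05,-0.0003,-0.0035,0,-0.006,-0.003,0,0.05,-0.0001,-0.0046,0,-0.006,-0.003,0,0.05],
)

```text
time: 22.95
tool_pos: [560.4, -109.2, 71.9]
tcp_rot: [-3.138, -0.001, 1.502]
contact_force: [-6.0, 0.5, 5.3]
grip_width: 25.3
```

```bash
python3 n.py -1.818 .005;  python3 -c "
from h import *
crop('side','s23',255,180,335,250,9)"
```

```text
t 22.95 p [ 560.37 -109.17   71.92] rot [-3.1375e+00 -1.0000e-03  1.5020e+00] F [-6.03  0.48  5.26] M [0.06 0.84 0.03] w 25.3
Fr 1.15 Fccw -5.94
r 74.68 ang -1.8409
[-0.0014, 0.0031, -0.0002] [-0.008, -0.002, -0.002]
[-0.0013, 0.0022, -0.0002] [-0.008, -0.002, -0.002]
[-0.0011, 0.0013, -0.0002] [-0.008, -0.002, -0.002]
[-0.0009, 0.0004, -0.0002] [-0.008, -0.002, -0.002]
[-0.0007, -0.0005, -0.0002] [-0.008, -0.002, -0.002]
[-0.0005, -0.0015, -0.0002] [-0.008, -0.002, -0.002]
[-0.0003, -0.0024, -0.0002] [-0.008, -0.002, -0.002]
[-0.0001, -0.0033, -0.0002] [-0.008, -0.002, -0.002]
```

View pics/s23.png

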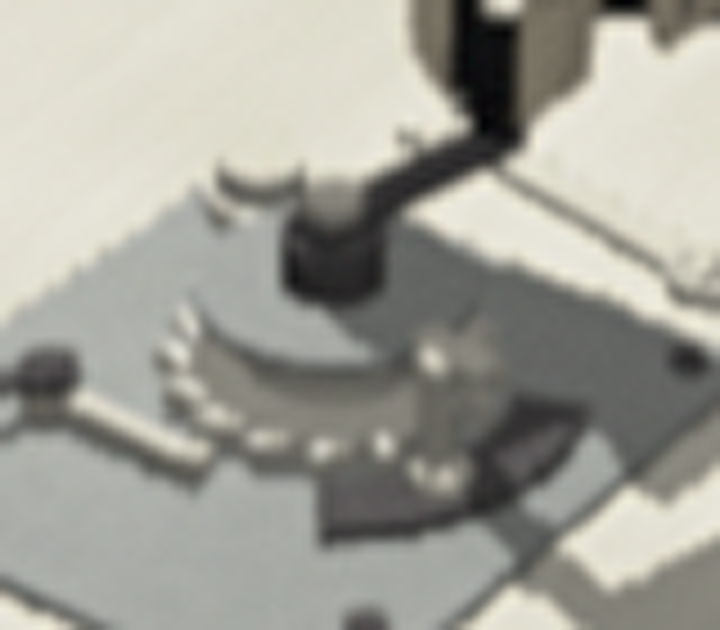

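Request:
carry_out(
  moves=[-0.0014,0.0033,0,0,0,0,0.05,-0.0013,0.0025,0,0,0,0,0.05,-0.0011,0.0017,0,-0.007,-0.002,0,0.05,-0.001,0.0009,0,-0.007,-0.002,0,0.05,-0.0008,0.0001,0,-0.007,-0.002,0,0.05,-0.0006,-0.0007,0,-0.007,-0.002,0,0.05,-0.0005,-0.0015,0,-0.007,-0.002,0,0.05,-0.0003,-0.0023,0,-0.007,-0.002,0,0.05],
)

```text
time: 23.8
tool_pos: [558.8, -108.7, 71.9]
tcp_rot: [-3.14, -0.001, 1.502]
contact_force: [-4.7, 0.7, 4.4]
grip_width: 25.1
```

```bash
python3 n.py -1.853 .004
```

```text
t 23.8 p [ 558.76 -108.73   71.95] rot [-3.1398e+00 -6.0000e-04  1.5020e+00] F [-4.72  0.73  4.37] M [ 0.23  0.73 -0.03] w 25.1
Fr 0.66 Fccw -4.73
r 74.71 ang -1.8633
[-0.001, 0.001, -0.0001] [-0.003, -0.001, -0.002]
[-0.0008, 0.0003, -0.0001] [-0.003, -0.001, -0.002]
[-0.0006, -0.0005, -0.0001] [-0.003, -0.001, -0.002]
[-0.0005, -0.0012, -0.0001] [-0.003, -0.001, -0.002]
[-0.0003, -0.0019, -0.0001] [-0.003, -0.001, -0.002]
[-0.0001, -0.0027, -0.0001] [-0.003, -0.001, -0.002]
[0.0, -0.0034, -0.0001] [-0.003, -0.001, -0.002]
[0.0002, -0.0041, -0.0001] [-0.003, -0.001, -0.002]
```

Request:
carry_out(
  moves=[-0.001,0.0014,0,0,0,0,0.05,-0.0009,0.0009,0,0,0,0,0.05,-0.0008,0.0004,0,-0.003,0,0,0.05,-0.0007,0,0,-0.003,0,0,0.05,-0.0006,-0.0004,0,-0.003,0,0,0.05,-0.0005,-0.0009,0,-0.003,0,0,0.05,-0.0005,-0.0013,0,-0.003,0,0,0.05,-0.0004,-0.0017,0,-0.003,0,0,0.05],
)

```text
time: 24.6
tool_pos: [558.5, -108.7, 71.9]
tcp_rot: [3.141, -0.001, 1.502]
contact_force: [-0.0, 2.6, 2.7]
grip_width: 25.2
```

```bash
python3 n.py -1.871 .004;  python3 -c "
from h import *
crop('side','s24',255,180,335,250,9)"
```

```text
t 24.6 p [ 558.52 -108.73   71.94] rot [ 3.1409e+00 -8.0000e-04  1.5020e+00] F [-0.02  2.64  2.74] M [0.45 0.03 0.01] w 25.2
Fr -2.52 Fccw -0.79
r 74.77 ang -1.8664
[-0.0002, -0.0017, -0.0001] [0.001, -0.001, -0.002]
[-0.0, -0.0024, -0.0001] [0.001, -0.001, -0.002]
[0.0002, -0.0032, -0.0001] [0.001, -0.001, -0.002]
[0.0003, -0.0039, -0.0001] [0.001, -0.001, -0.002]
[0.0005, -0.0046, -0.0001] [0.001, -0.001, -0.002]
[0.0007, -0.0053, -0.0001] [0.001, -0.001, -0.002]
[0.0009, -0.0061, -0.0001] [0.001, -0.001, -0.002]
[0.0011, -0.0068, -0.0001] [0.001, -0.001, -0.002]
```

View pics/s24.png

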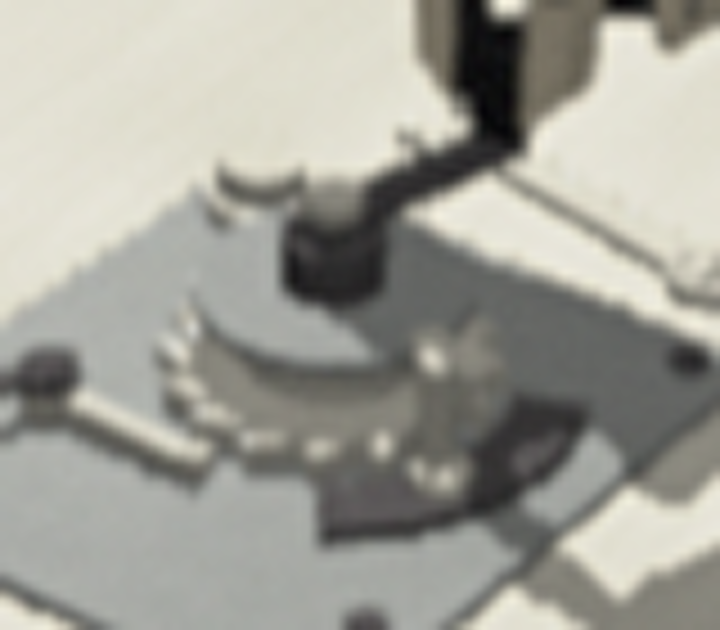

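Request:
carry_out(
  moves=[0,-0.0003,0,0,0,0,0.05,0,-0.0006,0,0,0,0,0.05,0,-0.0006,0,0,0,0,0.05,0,-0.0006,0,0,0,0,0.35,0,-0.0006,0,0,0,0,0.4,0,-0.0006,0,0,0,0,0.5,0,-0.0006,0,0,0,0,0.55,0,-0.0006,0,0,0,0,0.6],
)

```text
time: 25.45
tool_pos: [558.3, -108.9, 71.9]
tcp_rot: [3.141, -0.001, 1.502]
contact_force: [-0.3, -0.4, 1.4]
grip_width: 53.2
```

```bash
python3 n.py -1.871 .004;  python3 -c "
from h import *
crop('side','s25',255,180,335,250,9)"
```

```text
t 25.45 p [ 558.29 -108.88   71.93] rot [ 3.1408e+00 -6.0000e-04  1.5019e+00] F [-0.29 -0.41  1.35] M [-0.03 -0.03 -0.05] w 53.2
Fr 0.48 Fccw -0.16
r 74.99 ang -1.8687
[0.0002, -0.0012, -0.0002] [0.002, -0.001, -0.002]
[0.0004, -0.0019, -0.0002] [0.002, -0.001, -0.002]
[0.0006, -0.0026, -0.0002] [0.002, -0.001, -0.002]
[0.0008, -0.0033, -0.0002] [0.002, -0.001, -0.002]
[0.001, -0.0041, -0.0002] [0.002, -0.001, -0.002]
[0.0012, -0.0048, -0.0002] [0.002, -0.001, -0.002]
[0.0013, -0.0055, -0.0002] [0.002, -0.001, -0.002]
[0.0015, -0.0062, -0.0002] [0.002, -0.001, -0.002]
```

View pics/s25.png

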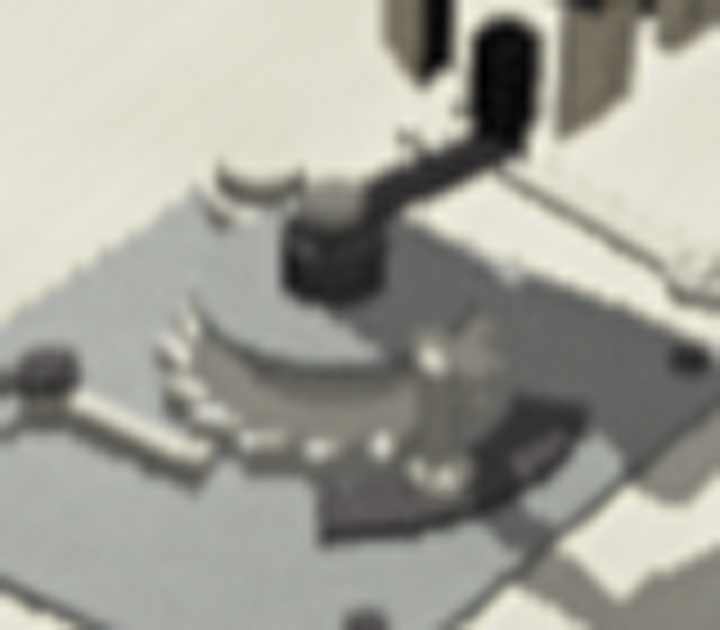

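The knob is free and the crank hasn't moved, so the lug is resting on the pin. I'll lift straight up next.

Request:
carry_out(
  moves=[0,0,-0.01,0,0,0,0.6,0,0,-0.04,0,0,0,0.6,0,0,-0.1,0,0,0,0.6,0,0,-0.17,0,0,0,0.6,0,0,-0.24,0,0,0,0.6,0,-0.06,-0.27,0,0,0,0.6,0,-0.16,-0.28,0,0,0,0.6,0,-0.22,-0.28,0,0,0,0.6],
)

```text
time: 26.3
tool_pos: [468.8, -102.6, 185.6]
tcp_rot: [3.139, 0.0, 1.502]
contact_force: [0.2, 0.0, -0.1]
grip_width: 55.0
```

Request:
carry_out(
  moves=[-0.08,0,0,0,0,0,0.6,-0.18,0,0,0,0,0,0.6,-0.28,0,0,0,0,0,0.6,-0.36,0,0,0,0,0,0.6,-0.4,0,0,0,0,0,0.6,-0.4,0,0,0,0,0,0.6,-0.4,0,0,0,0,0,0.6,-0.4,0,0,0,0,0,0.6],
)

```text
time: 27.1
tool_pos: [458.0, -260.9, 185.8]
tcp_rot: [3.139, -0.0, 1.503]
contact_force: [0.4, -0.6, -0.3]
grip_width: 54.9
```

```bash
python3 -c "
from h import *
st()
crop('top','t30',222,140,362,270,5)
crop('side','s30',205,150,345,265,5)"
```

```text
t 27.1 p [ 458.03 -260.94  185.84] rot [ 3.1392e+00 -3.0000e-04  1.5034e+00] F [ 0.45 -0.61 -0.26] M [-0.04 -0.07 -0.04] w 54.9
```

View pics/t30.png

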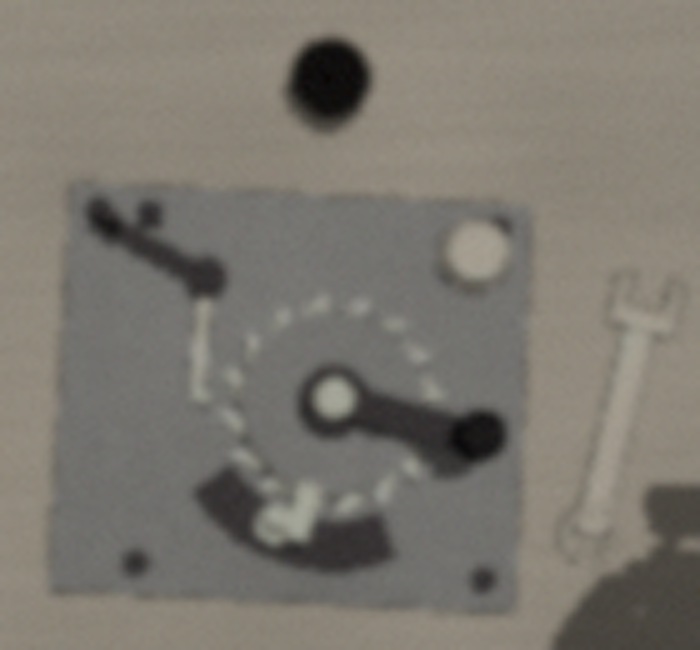

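View pics/s30.png

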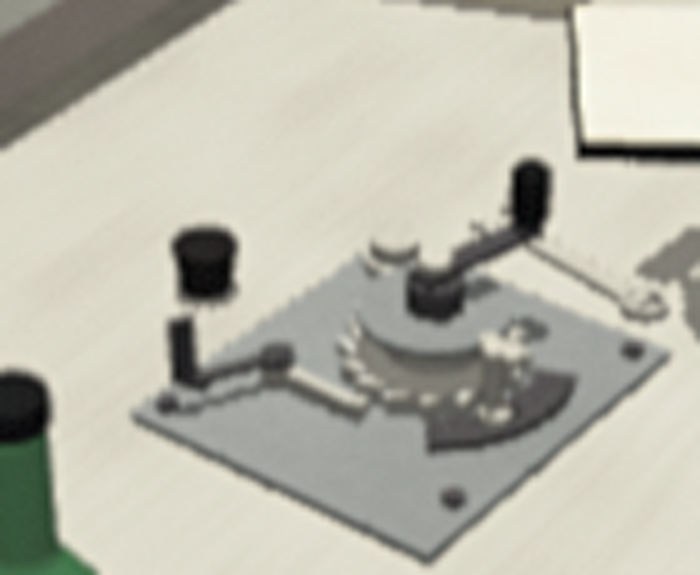

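```bash
python3 -c "
from plant import *
print(close_job())"
```

```text
the job is handed in; nothing more can be done
None
```

The pawl is off and clear, and the winch is unwound with its lug resting on the stop pin. I handed the job in at about 27 s of the 64 s allowed.

- **Lever:** I pushed the tab over until it met its end stop. The force rose to about 11 N there and I backed off. The last top picture shows the lever against the stop block.
- **Wind-on:** I gripped the knob and wound on about 0.085 rad, a little more than the 0.06 rad needed. The side picture already showed the pawl clear at about 0.06 rad.
- **Easing back:** I brought the crank back about 1.55 rad over roughly 11 s, slowing at the end, with the spring load steady at 5–8 N at the knob. Near the predicted angle the crank stopped and the load fell from 6 N to under 1 N, so the lug was on the pin.
- **Release:** After I opened the gripper the crank did not move. The lug is still beside the pin in the last top picture, and the robot is clear of everything. The wrench, bung and union look unmoved. The other items were outside the last close-ups, but the arm never went near them.

**Disagreement:** the fingertips turned out to be about 17 mm above the reported tool point, not 17 mm below it as described. Because of this the first lever push passed over the tab without touching it. I worked with the observed offset from then on.

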